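Slide a load-cell plate out to its scribed line and hold it from tipping

ROBOT

A 7-joint arm with a two-finger parallel gripper is mounted at the origin on the work surface; the furniture and walls round the work are solid. World frame = base frame: x ahead of the robot, y to its left, z up, the work surface at z = 0. Lengths are in m, angles in degrees, forces in N, time in s.
With the tool pointing down it reaches from about 0.35 to 0.9 m from the base axis. Payload 8.1 kg.
Tool frame: the origin (TCP) lies on the centre line of the jaws, within the pads' length; the fingertips stand 8 mm ahead of it and the grasp point (between the pads) lies 11 mm behind it; z points along the fingers, y is the direction in which the jaws open and shut (so a half turn about z gives the same grasp; the last joint's range is limited). The gripper opens to 92 mm and grips with 3 to 60 N. Pads are 19 mm wide; open, the fingers measure 130 mm over their backs; the gripper's body (75 mm by 190 mm) begins 47 mm behind the grasp point.
Start: joints at [-77.727, 24.895, 1.432, 90.138, -0.665, 64.973, -4.303], TCP at [0.195, 0.594, 0.235] pointing down, gripper open.
Joint ranges: [-149.89, 149.89], [-25.12, 119.58], [-72.63, 75.52], [4.76, 147.25], [-75.54, 255.54], [6.69, 114.76], [-157.13, 157.13]. Speed limits (degrees/s): [127.2, 127.2, 172.46, 172.46, 180, 180, 180].

INTERFACE

Orientations are given as [roll, pitch, yaw] about the fixed x, y, z axes, in that order (R = Rz(yaw) Ry(pitch) Rx(roll)).
In Python, from station import r gives the robot as it stands.
- The arm moves only by the tool step_arm, never from a script. Its arguments are lists of equal length, an entry for each row: "angular": the turn, a rotation vector about the tool's x, y, z scaled (see below), a list of three; "dp": the shift along the tool's x, y, z scaled (see below), a list of three; "grip": the opening, from 0 (shut) to 1 (fully open). A call has 1 to 12 rows; each row shifts and turns the commanded pose from where the row before left it, along the tool's axes as they then stand; what a row does not reach is not made up. The controller multiplies each number of a shift by 4 cm and each number of a turn by 5 degrees. A row lasts 1/12 s, in which the tool goes at most 41.7 mm and 7.16 degrees, less where a joint would pass 70% of its speed; a pose out of reach is approached as far as the arm can. A call with a number of a shift or a turn outside -1 to 1 is refused whole. A call with a gripper value outside its range is refused whole. The fingers move at their own pace and stop on an object; "newtons" is the grip in N (left out, the last holds). Time passes only in rows, so rows that do not move let the fingers close. It gives the time, the measured TCP pose, the force and the opening at its end, in the units of the state.
- r.get_obs(): the state, without advancing time (a new reading comes with each control period).
- r.grab_frame(name): name is "scene" or "top" or "wrist"; returns the picture (400x640x3 uint8, red, green, blue); there is no depth.
- r.calibration(name): a dict with "fovy" (degrees; the focal length in pixels is half the picture's height over the tangent of half this angle, whatever the lens; pixels are square), "cx", "cy" (the principal point, pixels), "R" (3x3) and "t" (3): a world point X has camera coordinates R X + t; the wrist camera has in their place "T_tool_cam" (4x4, takes a point from camera to tool coordinates, whose origin is the TCP and whose axes are the flange's). Camera axes: x right, y down, z forward; pixel columns grow to the right and rows downward; lengths in m; the calibration is good to about 2 mm. A picture is of the moment at which its call begins: read the wrist's pose just before it. calibration takes no time and is no camera call.
- r.finish_job(): hands the job in, once; it reports no verdict.
The state is a dict: "clock": time; "q": joint angles; "qvel": joint speeds; "joint_efforts": joint torques, N m; "tcp_pos": TCP position; "tool_rot": TCP orientation; "force": force on the tool from outside, world axes, zero at the start; "ft_torque": the same for the moment, N m; "opening": finger opening in m.
Only numpy, scipy, OpenCV 4.12 (cv2) and the standard library are available. Lean on these libraries where they do the work, as an engineer would, in place of code of your own. Each camera call takes 0.05 s, during which the arm holds its last target.

TASK

On the bench stand, pull the stop pin up out of the load-cell plate and stand it fully home in the empty parking bore beside the guides. Then slide the plate outward along its guides, flat on the stand, until the line scribed across it is flush with the stand's outer edge, so that a colleague can get at the load cell's screws from underneath. The plate would now tip, so finish still holding its tail and do not let go; leave the other things on the bench as they are.

Things in the scene. Friction and masses are not known exactly. Their poses are not given: they have to be found in the camera images.
- stand: Fixed bench stand on levelling feet. Origin at bench height below the pin's first bore; x points outward along the slide, z up. Bed 90 mm above the bench. From x = -70 to +20 mm the bed is a bar 36 mm wide and 30 mm deep, with 20 mm of free air below it; from +20 to +100 mm it is 90 mm wide with two 8 mm high guide cheeks, 53 mm apart.
- stand_edge (a point): Middle of the stand's outer edge (end of bed and cheeks, stand's x = +100 mm), at the height of the plate's top, 12 mm above the bed. Axes as the stand's: x outward along the slide. The plate's line must come to this point.
- parking_bore (a point): Middle of the mouth of the empty parking bore, 14.5 mm diameter, 45 mm deep, chamfered, in a lug level with the bed (90 mm above the bench), 85 mm to the stand's -y side of the slide's middle and 34 mm back from the outer edge. Axes as the stand's.
- plate: Loose aluminium plate, 260 x 50 x 12 mm, 0.85 kg with the steel load cell fixed on its outer half (plate's x = +10 to +110 mm, 30 mm wide, top 42 mm above the plate's underside). Origin in the middle of its underside; x outward as the stand's. Starts 80 mm short of its goal. Centre of mass at x = +33 mm: once slid out over 67 mm it tips unless its tail is held.
- plate_tail (a point): Point to hold, top middle of the plate's bare tail, 115 mm behind the line (15 mm from the plate's end). Grip it from above across the 50 mm width; the plate stands out 7 mm over each side of the narrow bed, so fingertips may reach up to 20 mm below its underside, from the start to the end of the slide.
- plate_line (a point): Middle of the dark line, 2 mm wide, scribed straight across the plate's top and down both edges, halfway along the plate (plate's x = 0, z = 12 mm), 10 mm behind the load cell.
- stop_pin: Loose steel pin, 90 g, 74 mm long: 12 mm shank 40 mm long with tapered foot, below a round grip 22 mm in diameter, 34 mm tall. Origin at the shank's lower end; z along the pin, up. At the start it stands through a 14.5 mm hole in the plate (20 mm behind the line) into the bed, grip resting on the plate, 19 mm from the load cell. Lift 40 mm to free it.
- pin_shoulder (a point): Middle of the pin's shoulder, where the grip's underside meets the shank, 40 mm above the pin's origin. It lies at the bore's mouth when the pin is fully home.
- test_weight_1: Bystander, to be left alone: pale brass-coloured calibration weight, 38 mm diameter, 65 mm tall. Origin in the middle of its underside.
- test_weight_2: Bystander, to be left alone: steel calibration weight, 29 mm diameter, 49 mm tall. Origin in the middle of its underside.
- test_weight_3: Bystander, to be left alone: small steel calibration weight, 23 mm diameter, 39 mm tall. Origin in the middle of its underside.
- sample_jar: Bystander, to be left alone: white jar with a screw lid, 68 mm diameter, 73 mm tall. Origin in the middle of its underside.
- screwdriver: Bystander, to be left alone: flat screwdriver lying down, 197 mm long, 28 mm thick. Origin in the middle of its underside.

How it is judged:
By the outcome, as a careful person would: the job done as asked, in the order asked, and still so for the second after the job is handed in, while the arm keeps its last pose, push and grip.
It also fails if it takes over 58 s, if anything falls off the work surface, if the arm or the gripper's body presses on something with over 40 N, if the wrist force passes 120 N, or if a joint passes its speed limit or range.

## Working session

There is one attempt and no reset: what is moved stays moved. The work goes in short steps, Python scripts to look and compute and a tool call to move; the robot and the scene stay as the last step left them, time stands still between calls to the robot, and variables do not carry over. Pictures are saved under pics/ and viewed, and the job is handed in when it is done.

Besides the shell and the picture viewer there is one more tool, called after "Request:" as a command line: name --argument value ..., lists and objects as JSON in quotes. step_arm: Moves the arm, as the interface text tells. Shifts and turns lie within -1 to 1; 1 stands for 4 cm of shift or 5 degrees of turn. Its arguments: {"type":"object","properties":{"angular":{"type":"array","items":{"type":"array","items":{"type":"number"}}},"dp":{"type":"array","items":{"type":"array","items":{"type":"number"}}},"grip":{"type":"array","items":{"type":"number"}},"newtons":{"type":"number"}},"required":["angular","dp","grip"]}

```bash
mkdir -p pics; ls; python3 - <<'E'
from station import r
import cv2
o=r.get_obs();print(o)
for n in ["scene","top","wrist"]:
    cv2.imwrite(f"pics/{n}0.png",r.grab_frame(n)[:,:,::-1]); print(n,r.calibration(n))
E
```

```text
pics
{'clock': 0.0, 'q': array([-77.72761982,  24.93611536,   1.43185635,  90.18625413,
        -0.66473316,  64.97244633,  -4.30459977]), 'qvel': array([ 0.03641443, -0.01235425, -0.12323865, -0.0761218 ,  0.06571278,
       -0.02926421,  0.00452042]), 'joint_efforts': array([ 4.69624938e-04, -6.67867184e+01,  9.85097140e-01, -3.14454746e+01,
       -6.05260301e-02,  4.29713249e-02,  1.42362846e-04]), 'tcp_pos': array([0.1946153 , 0.59343606, 0.23396802]), 'tool_rot': array([-1.79913889e+02,  8.22618526e-03,  1.61842463e+02]), 'force': array([-0.31977436,  0.5172978 ,  0.38370026]), 'ft_torque': array([-0.01788508, -0.0432904 , -0.01373499]), 'opening': 0.09183797025101002}
scene {'fovy': 52.03778052695759, 'cx': 323.65615079370417, 'cy': 198.482138623735, 'R': array([[-0.87195746, -0.48944193,  0.01169582],
       [-0.40216744,  0.70244246, -0.58722733],
       [ 0.27919804, -0.51674093, -0.80933755]]), 't': array([0.47025428, 0.22160436, 1.1081414 ])}
top {'fovy': 52.412116754591736, 'cx': 322.51881890133103, 'cy': 202.8349694144523, 'R': array([[ 3.70471178e-04, -9.99994672e-01, -3.24323845e-03],
       [-9.78424417e-01,  3.07592404e-04, -2.06604855e-01],
       [ 2.06604752e-01,  3.24980483e-03, -9.78419090e-01]]), 't': array([0.06549776, 0.54477801, 1.02243823])}
wrist {'fovy': 67.5739510798787, 'cx': 315.6564716958717, 'cy': 195.26290368527583, 'T_tool_cam': array([[-9.14715019e-05, -9.66089307e-01, -2.58208138e-01,
         6.97567048e-02],
       [ 9.99998979e-01,  2.79922717e-04, -1.40158925e-03,
         3.15710106e-05],
       [ 1.42633871e-03, -2.58208003e-01,  9.66088295e-01,
        -1.51038851e-01],
       [ 0.00000000e+00,  0.00000000e+00,  0.00000000e+00,
         1.00000000e+00]])}
```

View pics/scene0.png

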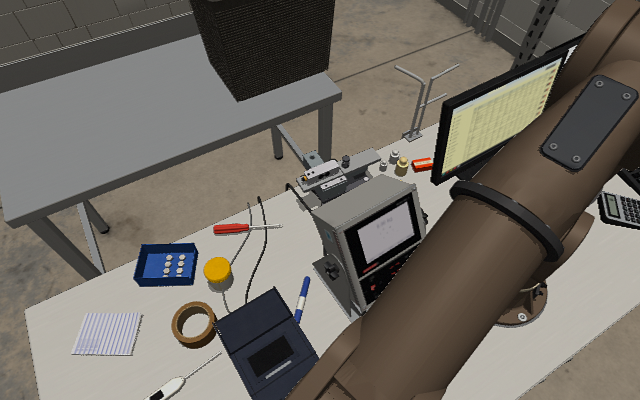

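View pics/top0.png

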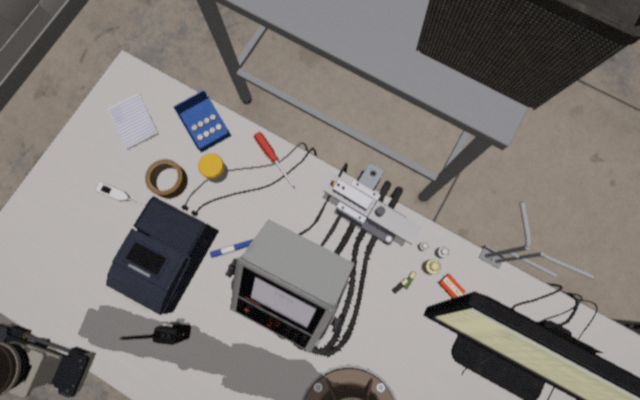

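View pics/wrist0.png

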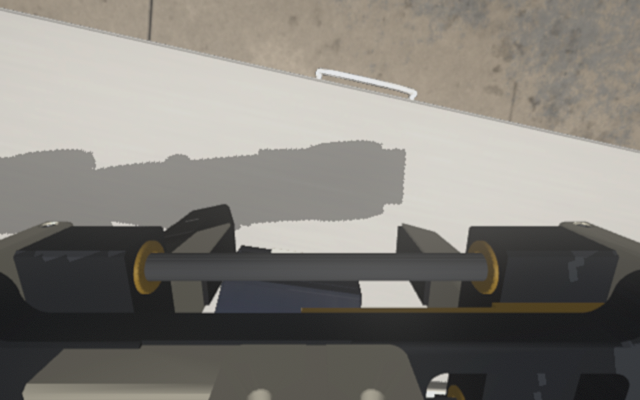

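```bash
python3 - <<'E'
import cv2
a=cv2.imread("pics/top0.png")[150:270,290:450]; cv2.imwrite("pics/top0c.png",cv2.resize(a,None,fx=5,fy=5,interpolation=cv2.INTER_CUBIC))
a=cv2.imread("pics/scene0.png")[130:230,270:430]; cv2.imwrite("pics/scene0c.png",cv2.resize(a,None,fx=5,fy=5,interpolation=cv2.INTER_CUBIC))
E
```

```text
(no output)
```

View pics/top0c.png

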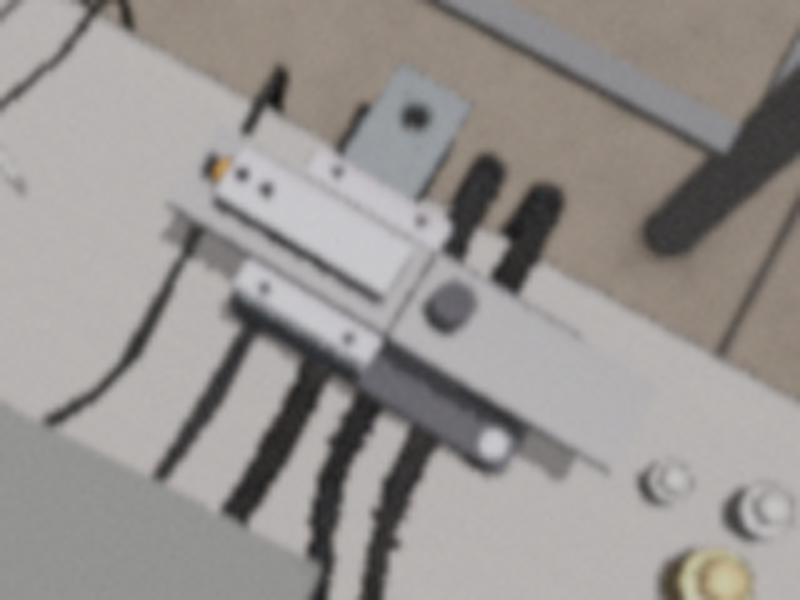

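View pics/scene0c.png

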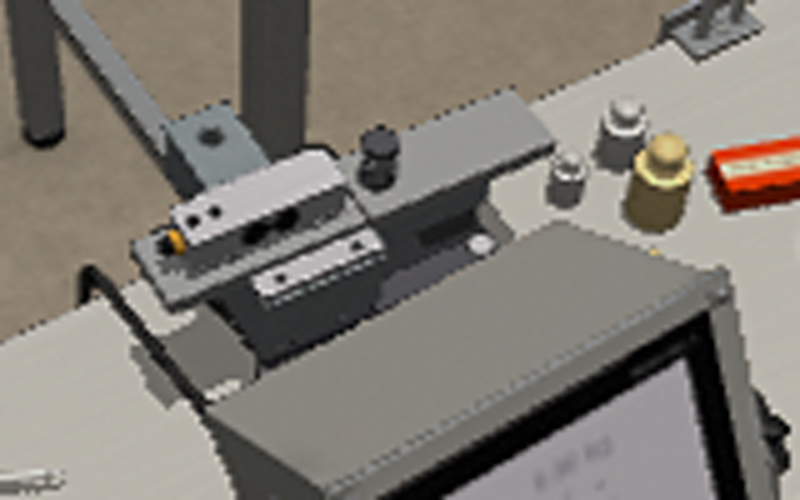

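```bash
cat > h.py <<'E'
import numpy as np, cv2
from scipy.optimize import least_squares
from scipy.spatial.transform import Rotation as Ro
def proj(c,X,obs=None):
    X=np.atleast_2d(X)
    f=200/np.tan(np.radians(c['fovy'])/2)
    if 'R' in c: C=X@np.array(c['R']).T+c['t']
    else:
        Rt=Ro.from_euler('xyz',obs['tool_rot'],degrees=True).as_matrix()
        T=np.eye(4);T[:3,:3]=Rt;T[:3,3]=obs['tcp_pos'];M=np.linalg.inv(T@np.array(c['T_tool_cam']))
        C=X@M[:3,:3].T+M[:3,3]
    return np.c_[c['cx']+f*C[:,0]/C[:,2],c['cy']+f*C[:,1]/C[:,2]]
def s2w(p,L):
    L=np.atleast_2d(L);a=np.radians(p[2]);R=np.array([[np.cos(a),-np.sin(a),0],[np.sin(a),np.cos(a),0],[0,0,1]])
    return L@R.T+[p[0],p[1],0]
E
python3 - <<'E'
from h import *
from station import r
T=[((415,117),(66,-85,90)),((452,302),(0,0,136)),((437,252),(20,-25,102)),((388,332),(20,25,102)),((655,378),(-110,-25,102)),((605,471),(-110,25,102)),((170,205),(150,25,102))]
S=[((211,136),(66,-85,90)),((380,136),(0,0,136)),((513,90),(-110,-25,102)),((554,143),(-110,25,102)),((132,243),(150,-25,102)),((172,303),(150,25,102))]
ct,cs=r.calibration('top'),r.calibration('scene')
tp=np.array([t[0] for t in T])/5+[290,150]-.4; tl=np.array([t[1] for t in T])/1e3
sp=np.array([t[0] for t in S])/5+[270,130]-.4; sl=np.array([t[1] for t in S])/1e3
def fun(p,w=(1,1)):
    return np.r_[w[0]*(proj(ct,s2w(p,tl))-tp).ravel(),w[1]*(proj(cs,s2w(p,sl))-sp).ravel()]
for w in [(1,1),(1,0),(0,1)]:
    s=least_squares(fun,[.53,-.05,60],kwargs=dict(w=w),loss='soft_l1',x_scale=[.01,.01,1]);print(w,s.x);print(fun(s.x).reshape(-1,2).round(1).tolist())
E
```

```text
(1, 1) [ 0.51097562 -0.0763085  57.96012024]
[[0.0, -0.2], [0.3, -0.3], [-0.3, -0.1], [-0.5, 0.3], [0.8, 1.6], [1.0, -0.2], [-0.6, -0.8], [0.1, 0.2], [0.2, 0.9], [-0.2, -0.6], [0.6, -0.3], [-0.3, 0.1], [-0.4, 0.4]]
(1, 0) [ 0.51090834 -0.07614687 58.13015466]
[[-0.2, -0.2], [0.3, -0.3], [-0.4, -0.0], [-0.6, 0.4], [0.8, 1.5], [1.0, -0.2], [-0.7, -0.6], [0.1, 0.3], [0.1, 1.0], [-0.3, -0.6], [0.6, -0.4], [-0.3, 0.3], [-0.3, 0.5]]
(0, 1) [ 0.51114342 -0.07672932 57.84657875]
[[0.2, -0.3], [0.5, -0.4], [-0.1, -0.1], [-0.4, 0.3], [0.9, 1.6], [1.1, -0.2], [-0.4, -1.0], [0.2, 0.0], [0.2, 0.8], [-0.1, -0.6], [0.7, -0.4], [-0.3, -0.1], [-0.4, 0.2]]
```

```bash
cat >> h.py <<'E'
def tri(cams,pts):
    s=least_squares(lambda X:np.r_[tuple((proj(c,X)-p).ravel() for c,p in zip(cams,pts))],[.4,0,.1]);return s.x,s.fun
def w2s(p,X):
    return s2w([0,0,-p[2]],np.atleast_2d(X)-[p[0],p[1],0])
E
python3 - <<'E'
import cv2
a=cv2.imread("pics/top0.png")[200:380,210:450]; cv2.imwrite("pics/top0d.png",cv2.resize(a,None,fx=3.3,fy=3.3,interpolation=cv2.INTER_CUBIC))
a=cv2.imread("pics/scene0.png")[130:330,290:490]; cv2.imwrite("pics/scene0d.png",cv2.resize(a,None,fx=3,fy=3,interpolation=cv2.INTER_CUBIC))
from h import *
from station import r
ct,cs=r.calibration('top'),r.calibration('scene'); p=[.511,-.0763,58]
for n,a,b in [('small',(665,478),(568,160)),('steel',(765,507),(624,108)),('brass',(722,577),(668,150))]:
    X,f=tri([ct,cs],[np.array(a)/5+[290,150]-.4,np.array(b)/5+[270,130]-.4]);print(n,X.round(3),w2s(p,X).round(3),f.round(1))
E
```

```text
small [ 0.434 -0.198  0.042] [[-0.144  0.001  0.042]] [-0.  -0.1  0.2  0. ]
steel [ 0.418 -0.246  0.053] [[-0.194 -0.011  0.053]] [-0.1 -0.2  0.3  0.1]
brass [ 0.38  -0.22   0.061] [[-0.191  0.034  0.061]] [ 0.1  0.3 -0.4 -0.1]
```

View pics/top0d.png

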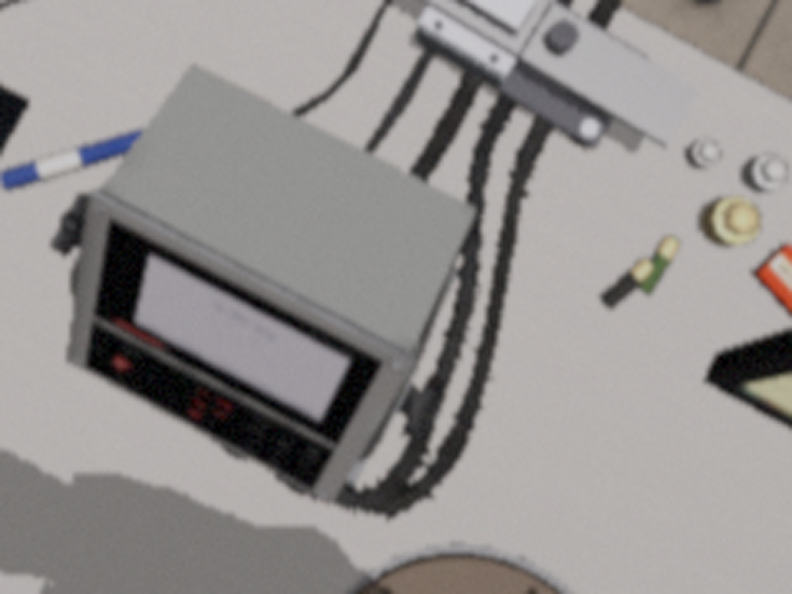

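View pics/scene0d.png

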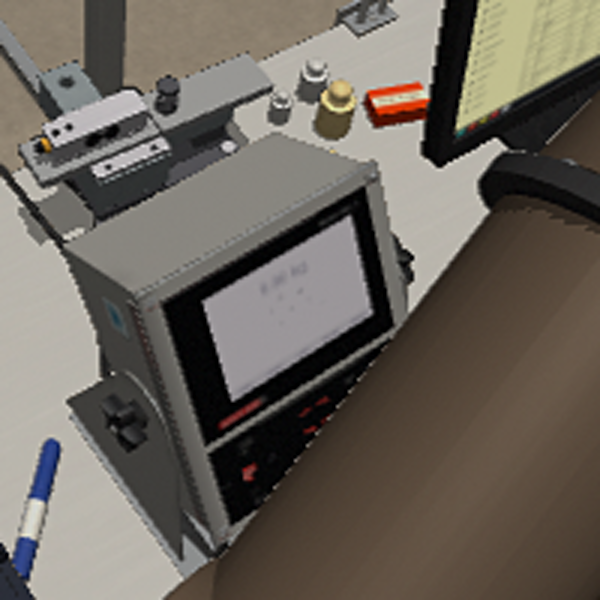

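```bash
python3 - <<'E'
from h import *
from station import r
ct,cs=r.calibration('top'),r.calibration('scene'); p=[.511,-.0763,58]
for n,a,b in [('BR',(353.9,263.6),(384,174)),('BL',(269,220),(311.5,211.5)),('FR',(331,308),(415.7,184)),('mon near-left',(427,311),(434,182)),]:
    X,f=tri([ct,cs],[np.array(a),np.array(b)]);print(n,X.round(3),w2s(p,X).round(3),f.round(1))
for L in [(0,0,0),(66,-85,0),(-95,0,0),(-15,0,0)]:
    X=s2w(p,np.array(L)/1e3)[0];print(L,X.round(4),np.hypot(*X[:2]).round(3),np.degrees(np.arctan2(X[1],X[0])).round(1))
E
```

```text
BR [ 0.373 -0.004  0.224] [[-0.011  0.156  0.224]] [ 0.2  0.9 -1.1 -0.3]
BL [0.471 0.184 0.222] [[0.2   0.172 0.222]] [-0.  -0.2  0.2  0.1]
FR [0.283 0.048 0.297] [[-0.016  0.259  0.297]] [ 0.3  1.2 -1.4 -0.3]
mon near-left [ 0.266 -0.201  0.041] [[-0.236  0.142  0.041]] [ 0.   0.1 -0.1 -0. ]
(0, 0, 0) [ 0.511  -0.0763  0.    ] 0.517 -8.5
(66, -85, 0) [ 0.6181 -0.0654  0.    ] 0.622 -6.0
(-95, 0, 0) [ 0.4607 -0.1569  0.    ] 0.487 -18.8
(-15, 0, 0) [ 0.5031 -0.089   0.    ] 0.511 -10.0
```

Request:
step_arm --dp '[[0, 0, -1], [0, 0, -1], [0, 0, -1], [0, 0, -1], [-0.5, 0, 0], [-0.95, -0.03, 0], [-0.95, -0.03, 0], [-0.95, -0.03, 0], [-0.95, -0.03, 0], [-0.95, -0.03, 0], [-0.95, -0.03, 0], [-0.95, -0.03, 0]]' --angular '[[0, 0, 0], [0, 0, 0], [0, 0, 0], [0, 0, 0], [0, 0, 0.35], [0, 0, 0.7], [0, 0, 0.7], [0, 0, 0.7], [0, 0, 0.7], [0, 0, 0.7], [0, 0, 0.7], [0, 0, 0.7]]' --grip '[1, 1, 1, 1, 1, 1, 1, 1, 1, 1, 1, 1]' --newtons 15

```text
clock: 1.15
tcp_pos: [0.4386, 0.4455, 0.3942]
tool_rot: [-180.0, 0.0, 135.4]
force: [-0.0, -0.2, 0.1]
opening: 0.0921
```

```bash
python3 - <<'E'
from station import r
import cv2
o=r.get_obs();print(o['clock'],o['tcp_pos'],o['tool_rot'],o['q'],o['force'])
cv2.imwrite("pics/scene1.png",r.grab_frame("scene")[:,:,::-1])
E
```

```text
1.15 [0.43859156 0.44554749 0.39418137] [-1.79962878e+02  6.99552380e-03  1.35418060e+02] [-58.89041078  20.5910763   12.91797962  75.10790384  -4.52175407
  84.83335488  -0.94349065] [-0.0274205  -0.19858813  0.0532987 ]
```

View pics/scene1.png

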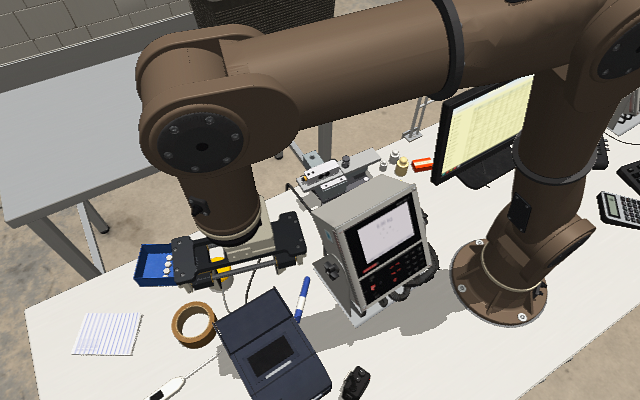

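Request:
step_arm --dp '[[-0.95, -0.03, 0], [-0.95, -0.03, 0], [-0.95, -0.03, 0], [-0.95, -0.03, 0], [-0.95, -0.03, 0], [-0.95, -0.03, 0], [-0.95, -0.03, 0], [-0.95, -0.03, 0], [-0.95, -0.03, 0], [-0.95, -0.03, 0], [-0.95, -0.03, 0], [-0.95, -0.03, 0]]' --angular '[[0, 0, 0.7], [0, 0, 0.7], [0, 0, 0.7], [0, 0, 0.7], [0, 0, 0.7], [0, 0, 0.7], [0, 0, 0.7], [0, 0, 0.7], [0, 0, 0.7], [0, 0, 0.7], [0, 0, 0.7], [0, 0, 0.7]]' --grip '[1, 1, 1, 1, 1, 1, 1, 1, 1, 1, 1, 1]'

```text
clock: 2.2
tcp_pos: [0.6226, 0.0394, 0.3943]
tool_rot: [-180.0, 0.0, 93.4]
force: [0.7, 0.4, -0.0]
opening: 0.0914
```

```bash
cat >> h.py <<'E'
def plan(r,target,yaw,n):
    """tool-frame total shift to target if yaw kept, and yaw turn"""
    o=r.get_obs();R=Ro.from_euler('xyz',o['tool_rot'],degrees=True).as_matrix()
    d=np.array(target)-o['tcp_pos']; print('clock',o['clock'],'tcp',o['tcp_pos'].round(4),'rot',o['tool_rot'].round(2),'F',o['force'].round(1),'op',round(o['opening'],4))
    print('q',o['q'].round(0))
    print('total units(now axes)',(R.T@d/.04).round(2))
    a=np.radians(yaw);Rt=np.array([[np.cos(a),np.sin(a),0],[np.sin(a),-np.cos(a),0],[0,0,-1]])
    w=Ro.from_matrix(R.T@Rt).as_rotvec(degrees=True);print('turn units',(w/5).round(2), 'units in final axes',(Rt.T@d/.04).round(2))
E
python3 - <<'E'
from h import *
from station import r
plan(r,[.511,-.0763,.3],58,0)
E
```

```text
clock 2.2 tcp [0.6226 0.0394 0.3943] rot [-179.97    0.     93.45] F [ 0.7  0.4 -0. ] op 0.0914
q [-28.  21.  29.  76. -10.  85.   4.]
total units(now axes) [-2.72 -2.96  2.36]
turn units [-0.    0.    7.09] units in final axes [-3.93 -0.83  2.36]
```

Request:
step_arm --dp '[[-0.68, -0.74, 0], [-0.68, -0.74, 0], [-0.68, -0.74, 0], [-0.68, -0.74, 0], [0, 0, 0.3], [0, 0, 0.3], [0, 0, 0.3], [0, 0, 0.3], [0, 0, 0.3], [0, 0, 0.4], [0, 0, 0.4], [0, 0, 0]]' --angular '[[0, 0, 0], [0, 0, 0], [0, 0, 0], [0, 0, 0], [0, 0, 1], [0, 0, 1], [0, 0, 1], [0, 0, 1], [0, 0, 1], [0, 0, 1], [0, 0, 1], [0, 0, 0]]' --grip '[1, 1, 1, 1, 1, 1, 1, 1, 1, 1, 1, 1]'

```text
clock: 3.2
tcp_pos: [0.5095, -0.0744, 0.3]
tool_rot: [-179.8, 0.1, 58.4]
force: [-1.3, 0.1, -0.9]
opening: 0.0917
```

```bash
python3 - <<'E'
from h import *
from station import r
plan(r,[.511,-.0763,.2],58,0)
import pickle
o=r.get_obs();im=r.grab_frame('wrist')[:,:,::-1].copy();pickle.dump(o,open('w2.pkl','wb'));cv2.imwrite('pics/w2.png',im)
p=[.511,-.0763,58]
L=np.array([(66,-85,90),(0,0,136),(20,-25,102),(20,25,102),(-110,-25,102),(150,25,102),(150,-25,102),(100,26.5,98)])/1e3
print(proj(r.calibration('wrist'),s2w(p,L),o).round(0).tolist())
E
```

```text
clock 3.2 tcp [ 0.5095 -0.0744  0.3   ] rot [-1.7977e+02  1.4000e-01  5.8390e+01] F [-1.3  0.1 -0.9] op 0.0917
q [-26.  12.  36. 101.  -8.  69. -20.]
total units(now axes) [-0.01  0.07  2.5 ]
turn units [-0.04  0.03  0.08] units in final axes [-0.02  0.06  2.5 ]
[[392.0, 119.0], [319.0, 182.0], [340.0, 159.0], [297.0, 159.0], [337.0, 260.0], [296.0, 36.0], [344.0, 36.0], [296.0, 86.0]]
```

View pics/w2.png

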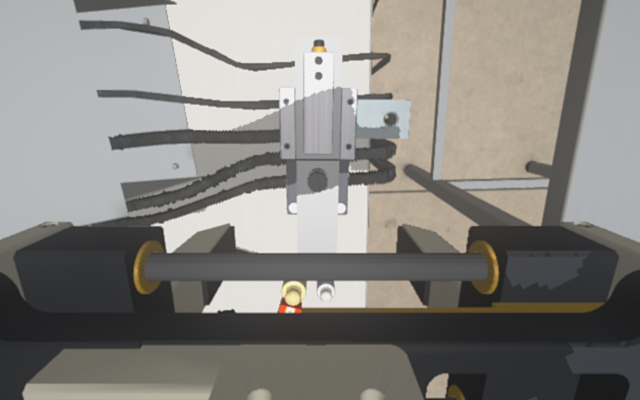

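Request:
step_arm --dp '[[0, 0.06, 0.8], [0, 0, 0.8], [0, 0, 0.8], [0, 0, 0.1], [0, 0, 0]]' --angular '[[0, 0, 0.08], [0, 0, 0], [0, 0, 0], [0, 0, 0], [0, 0, 0]]' --grip '[0.55, 0.55, 0.55, 0.55, 0.55]'

```text
clock: 3.67
tcp_pos: [0.5126, -0.0762, 0.2024]
tool_rot: [-179.9, 0.1, 58.3]
force: [-0.1, 0.5, 1.5]
opening: 0.0629
```

```bash
python3 - <<'E'
from h import *
from station import r
plan(r,[.511,-.0763,.114],58,0)
import pickle
o=r.get_obs();im=r.grab_frame('wrist')[:,:,::-1].copy();pickle.dump(o,open('w3.pkl','wb'));cv2.imwrite('pics/w3.png',im)
p=[.511,-.0763,58]
L=np.array([(66,-85,90),(0,0,136),(20,-25,102),(20,25,102),(-110,-25,102),(150,25,102),(150,-25,102),(100,26.5,98)])/1e3
print(proj(r.calibration('wrist'),s2w(p,L),o).round(1).tolist())
cv2.imwrite('pics/w3c.png',cv2.resize(im[0:240,220:460],None,fx=2.5,fy=2.5,interpolation=cv2.INTER_CUBIC))
E
```

```text
clock 3.6667 tcp [ 0.5126 -0.0762  0.2024] rot [-1.7987e+02  9.0000e-02  5.8310e+01] F [-0.1  0.5  1.5] op 0.0629
q [-24.  18.  34. 109. -12.  56. -16.]
total units(now axes) [-0.02 -0.03  2.21]
turn units [-0.03  0.02  0.06] units in final axes [-0.02 -0.03  2.21]
[[414.9, 120.3], [314.7, 209.9], [344.3, 175.6], [285.8, 175.2], [340.2, 307.4], [282.2, 3.1], [349.6, 3.5], [282.4, 75.8]]
```

View pics/w3c.png

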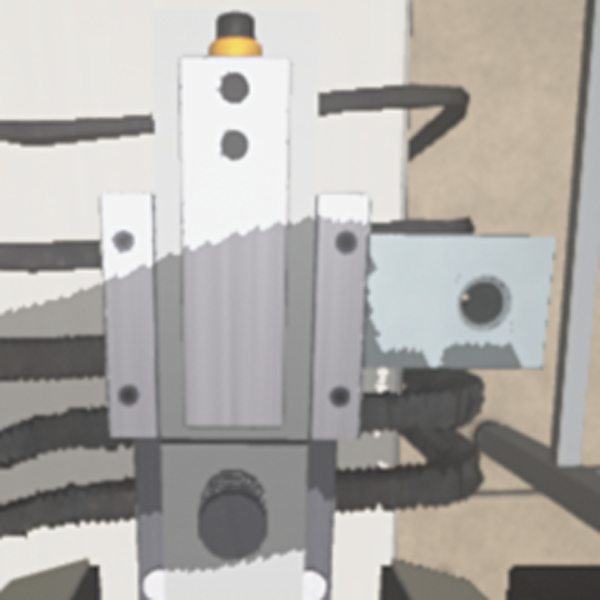

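Request:
step_arm --dp '[[-0.02, -0.07, 0.6], [0, 0, 0.6], [0, 0, 0.6], [0, 0, 0.3], [0, 0, 0.12], [0, 0, 0]]' --angular '[[0, 0, 0.06], [0, 0, 0], [0, 0, 0], [0, 0, 0], [0, 0, 0], [0, 0, 0]]' --grip '[0.5, 0.5, 0.5, 0.5, 0.5, 0.5]'

```text
clock: 4.22
tcp_pos: [0.5114, -0.0755, 0.1149]
tool_rot: [179.9, -0.0, 57.9]
force: [-0.8, 0.5, 0.1]
opening: 0.0462
```

```bash
python3 - <<'E'
from h import *
from station import r
plan(r,[.51,-.0757,.114],58,0)
import pickle
for n in ['wrist','scene']:
    im=r.grab_frame(n)[:,:,::-1].copy();cv2.imwrite(f'pics/{n}4.png',im)
E
```

```text
clock 4.2167 tcp [ 0.5114 -0.0755  0.1149] rot [ 1.7994e+02 -5.0000e-02  5.7950e+01] F [-0.8  0.5  0.1] op 0.0462
q [-20.  25.  31. 115. -18.  45. -11.]
total units(now axes) [-0.02 -0.03  0.02]
turn units [ 0.01 -0.01 -0.01] units in final axes [-0.02 -0.03  0.02]
```

View pics/wrist4.png

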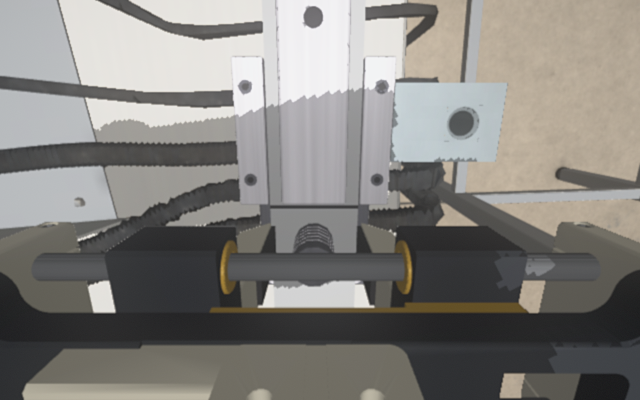

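View pics/scene4.png

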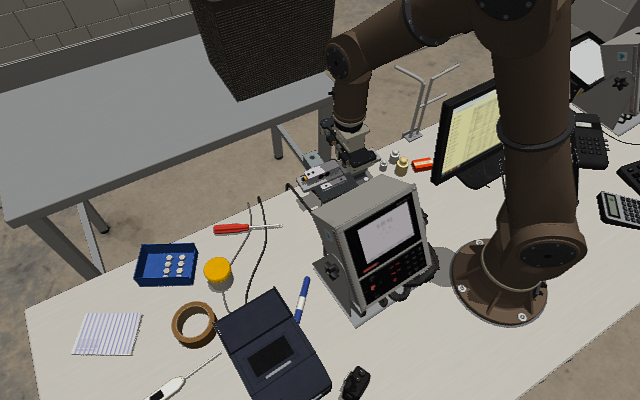

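Request:
step_arm --dp '[[-0.02, -0.03, 0], [0, 0, 0], [0, 0, 0], [0, 0, 0], [0, 0, 0], [0, 0, 0], [0, 0, 0]]' --angular '[[0, 0, 0], [0, 0, 0], [0, 0, 0], [0, 0, 0], [0, 0, 0], [0, 0, 0], [0, 0, 0]]' --grip '[0.5, 0.4, 0.2, 0.1, 0.1, 0.1, 0.1]' --newtons 20

```text
clock: 4.9
tcp_pos: [0.5091, -0.0755, 0.1141]
tool_rot: [180.0, -0.0, 57.9]
force: [-0.4, 0.7, 4.2]
opening: 0.0213
```

Request:
step_arm --dp '[[0, 0, -0.1], [0, 0, -0.3], [0, 0, -0.4], [0, 0, -0.4], [0, 0, -0.4], [0, 0, -0.4], [0, 0, -0.5], [0, 0, 0]]' --angular '[[0, 0, 0], [0, 0, 0], [0, 0, 0], [0, 0, 0], [0, 0, 0], [0, 0, 0], [0, 0, 0], [0, 0, 0]]' --grip '[0.1, 0.1, 0.1, 0.1, 0.1, 0.1, 0.1, 0.1]'

```text
clock: 5.57
tcp_pos: [0.5105, -0.0761, 0.2171]
tool_rot: [179.8, -0.1, 57.9]
force: [0.8, 0.2, -0.6]
opening: 0.0215
```

```bash
python3 - <<'E'
from h import *
from station import r
p=[.51,-.0757,58]
X=s2w(p,[.066,-.085,.24])[0];print(X)
plan(r,X,58,0)
for n in ['wrist','scene']:
    im=r.grab_frame(n)[:,:,::-1].copy();cv2.imwrite(f'pics/{n}5.png',im)
    if n=='scene': cv2.imwrite('pics/scene5c.png',cv2.resize(im[100:220,260:440],None,fx=4,fy=4,interpolation=cv2.INTER_CUBIC))
E
```

```text
[ 0.61705876 -0.06477196  0.24      ]
clock 5.5667 tcp [ 0.5105 -0.0761  0.2171] rot [ 1.7978e+02 -1.4000e-01  5.7870e+01] F [ 0.8  0.2 -0.6] op 0.0215
q [-25.  17.  35. 109. -11.  57. -17.]
total units(now axes) [ 1.66  2.11 -0.56]
turn units [ 0.04 -0.03 -0.03] units in final axes [ 1.65  2.11 -0.57]
```

View pics/scene5c.png

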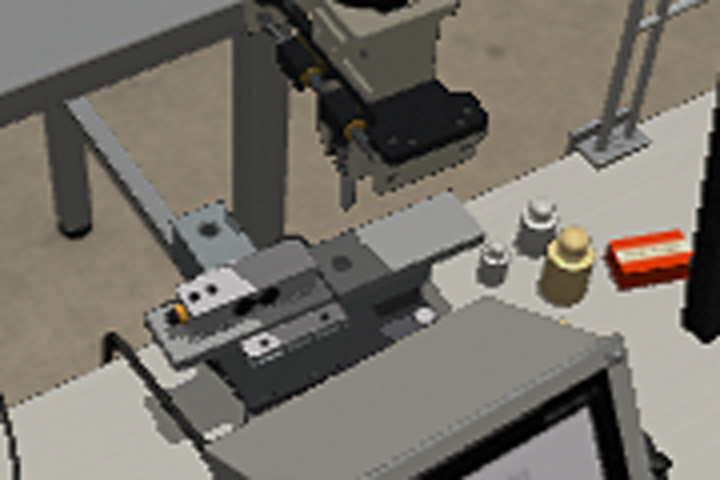

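View pics/wrist5.png

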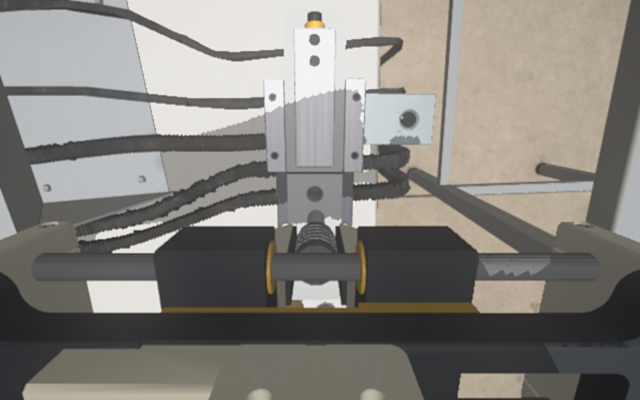

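Request:
step_arm --dp '[[0, 0.3, 0], [0, 0.6, 0], [0.3, 0.6, 0], [0.6, 0.4, 0], [0.5, 0.21, 0], [0.25, 0, 0], [0, 0, 0], [0, 0, 0.5], [0, 0, 0.3], [0, 0, 0]]' --angular '[[0.04, -0.03, -0.03], [0, 0, 0], [0, 0, 0], [0, 0, 0], [0, 0, 0], [0, 0, 0], [0, 0, 0], [0, 0, 0], [0, 0, 0], [0, 0, 0]]' --grip '[0.1, 0.1, 0.1, 0.1, 0.1, 0.1, 0.1, 0.1, 0.1, 0.1]'

```text
clock: 6.5
tcp_pos: [0.6123, -0.0645, 0.1785]
tool_rot: [-179.5, 0.3, 58.0]
force: [-0.1, -0.2, -1.6]
opening: 0.0213
```

```bash
python3 - <<'E'
from h import *
from station import r
p=[.51,-.0757,58]
X=s2w(p,[.066,-.085,.158])[0]
plan(r,X,58,0)
for n in ['wrist','scene','top']:
    im=r.grab_frame(n)[:,:,::-1].copy();cv2.imwrite(f'pics/{n}6.png',im)
    if n=='scene': c=im[100:200,260:410]
    if n=='wrist': c=im[120:320,220:420]
    if n=='top': c=im[120:220,310:430]
    cv2.imwrite(f'pics/{n}6c.png',cv2.resize(c,None,fx=4 if n!='wrist' else 3,fy=4 if n!='wrist' else 3,interpolation=cv2.INTER_CUBIC))
E
```

```text
clock 6.5 tcp [ 0.6123 -0.0645  0.1785] rot [-179.51    0.32   58.  ] F [-0.1 -0.2 -1.6] op 0.0213
q [-21.  29.  32.  97. -18.  59. -14.]
total units(now axes) [0.06 0.11 0.51]
turn units [-0.1   0.06 -0.  ] units in final axes [0.06 0.11 0.51]
```

View pics/scene6c.png

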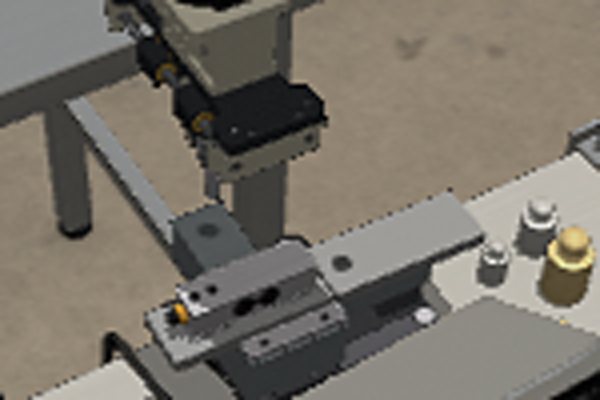

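View pics/wrist6c.png

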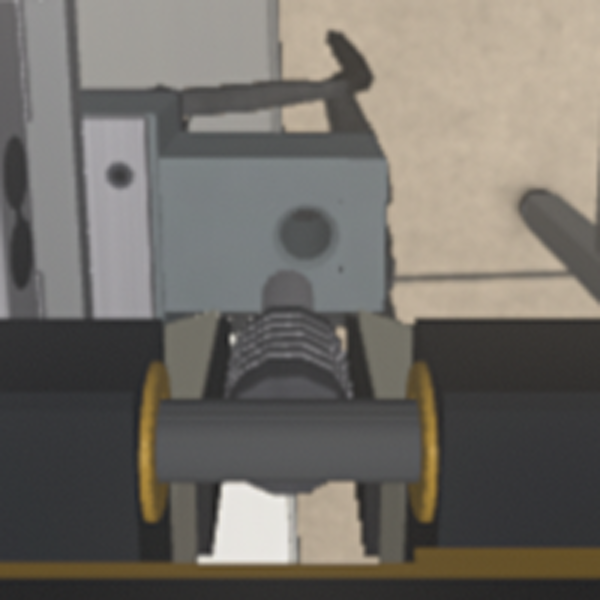

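View pics/top6c.png

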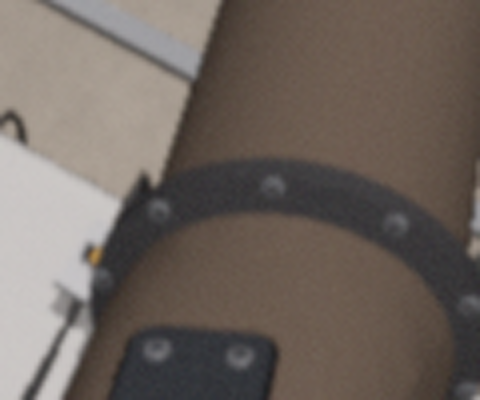

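Request:
step_arm --dp '[[0.06, 0.11, 0.1], [0, 0, 0], [0, 0, 0], [0, 0, 0]]' --angular '[[-0.1, 0.06, 0], [0, 0, 0], [0, 0, 0], [0, 0, 0]]' --grip '[0.1, 0.1, 0.1, 0.1]'

```text
clock: 6.98
tcp_pos: [0.6204, -0.0646, 0.1778]
tool_rot: [179.7, -0.2, 58.0]
force: [0.7, 0.0, -0.8]
opening: 0.0214
```

```bash
python3 - <<'E'
from h import *
from station import r
p=[.51,-.0757,58]
X=s2w(p,[.066,-.085,.158])[0]
plan(r,X,58,0)
o=r.get_obs()
im=r.grab_frame('wrist')[:,:,::-1].copy();cv2.imwrite(f'pics/wrist7.png',im)
c=im[160:280,250:400]
c=cv2.resize(c,None,fx=5,fy=5,interpolation=cv2.INTER_CUBIC);cv2.imwrite('pics/wrist7c.png',c)
print('bore pred',proj(r.calibration('wrist'),s2w(p,[.066,-.085,.09]),o))
Rt=Ro.from_euler('xyz',o['tool_rot'],degrees=True).as_matrix()
off=.114-.050  # pin foot below tcp
for dz in (off,off-.04,off-.074):
  P=o['tcp_pos']+Rt@[0,0,dz];print('pin axis pt',dz,proj(r.calibration('wrist'),P,o))
E
```

```text
clock 6.9833 tcp [ 0.6204 -0.0646  0.1778] rot [ 1.7968e+02 -1.7000e-01  5.8040e+01] F [ 0.7  0.  -0.8] op 0.0214
q [-21.  30.  32.  97. -18.  59. -14.]
total units(now axes) [-0.05 -0.07  0.49]
turn units [ 0.06 -0.03  0.01] units in final axes [-0.05 -0.07  0.49]
bore pred [[312.25242465 203.61822998]]
pin axis pt 0.064 [[316.19213674 209.84686041]]
pin axis pt 0.024 [[316.32207727 229.45639847]]
pin axis pt -0.009999999999999995 [[316.48372324 253.85065535]]
```

View pics/wrist7c.png

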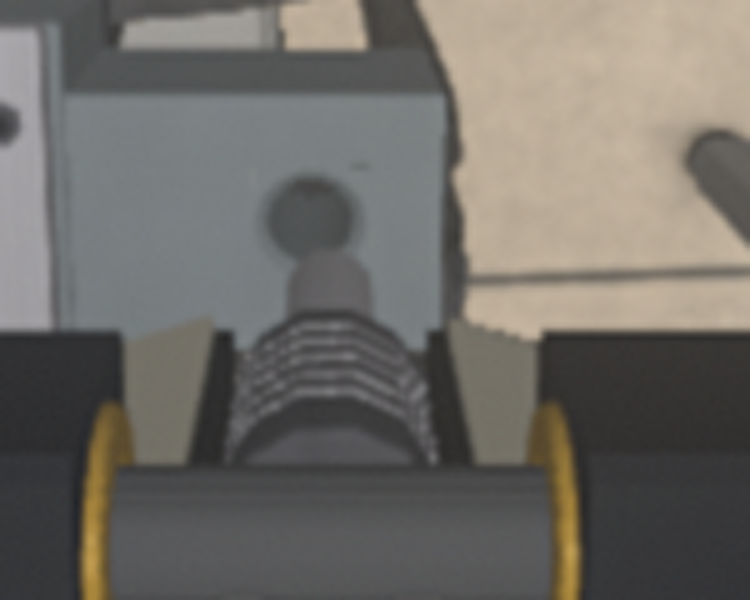

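```bash
python3 - <<'E'
from h import *
from station import r
for i in range(6):
    o=r.get_obs();print(o['tcp_pos'].round(4),o['tool_rot'].round(2)); r.grab_frame('scene')
p=[.51,-.0757,58]
plan(r,s2w(p,[.066,-.085,.158])[0],58,0)
E
```

```text
[ 0.6204 -0.0645  0.1777] [ 1.7969e+02 -1.6000e-01  5.8050e+01]
[ 0.6204 -0.0645  0.1777] [ 1.7969e+02 -1.6000e-01  5.8050e+01]
[ 0.6204 -0.0645  0.1777] [ 1.7969e+02 -1.6000e-01  5.8040e+01]
[ 0.6204 -0.0645  0.1776] [ 1.7969e+02 -1.6000e-01  5.8050e+01]
[ 0.6203 -0.0645  0.1776] [ 1.7969e+02 -1.6000e-01  5.8050e+01]
[ 0.6203 -0.0645  0.1775] [ 1.797e+02 -1.600e-01  5.805e+01]
clock 7.3333 tcp [ 0.6203 -0.0645  0.1775] rot [ 1.797e+02 -1.500e-01  5.804e+01] F [ 0.3 -0.4 -1.1] op 0.0215
q [-21.  30.  32.  97. -18.  59. -14.]
total units(now axes) [-0.05 -0.07  0.49]
turn units [ 0.06 -0.03  0.01] units in final axes [-0.05 -0.07  0.49]
```

Request:
step_arm --dp '[[-0.05, -0.07, 0.2], [0, 0, 0], [0, 0, 0], [0, 0, 0], [0, 0, 0]]' --angular '[[0.06, -0.03, 0], [0, 0, 0], [0, 0, 0], [0, 0, 0], [0, 0, 0]]' --grip '[0.1, 0.1, 0.1, 0.1, 0.1]'

```text
clock: 7.75
tcp_pos: [0.617, -0.0648, 0.1695]
tool_rot: [180.0, -0.0, 58.0]
force: [-0.8, -0.6, -0.8]
opening: 0.0216
```

```bash
python3 - <<'E'
from h import *
from station import r
p=[.51,-.0757,58]
X=s2w(p,[.066,-.085,.158])[0]
plan(r,X,58,0)
o=r.get_obs()
im=r.grab_frame('wrist')[:,:,::-1].copy();cv2.imwrite(f'pics/wrist8.png',im)
c=im[160:280,250:400]
c=cv2.resize(c,None,fx=5,fy=5,interpolation=cv2.INTER_CUBIC);cv2.imwrite('pics/wrist8c.png',c)
print('bore pred',proj(r.calibration('wrist'),s2w(p,[.066,-.085,.09]),o))
Rt=Ro.from_euler('xyz',o['tool_rot'],degrees=True).as_matrix()
off=.114-.050
for dz in (off,off-.04,off-.074):
  P=o['tcp_pos']+Rt@[0,0,dz];print('pin axis pt',dz,proj(r.calibration('wrist'),P,o))
E
```

```text
clock 7.75 tcp [ 0.617  -0.0648  0.1695] rot [180.    -0.    58.04] F [-0.8 -0.6 -0.8] op 0.0216
q [-20.  30.  32.  97. -18.  58. -14.]
total units(now axes) [0.   0.   0.29]
turn units [ 0.   -0.    0.01] units in final axes [0.   0.   0.29]
bore pred [[316.20976803 203.90102936]]
pin axis pt 0.064 [[316.20036772 209.84441323]]
pin axis pt 0.024 [[316.33199778 229.45376732]]
pin axis pt -0.009999999999999995 [[316.49574664 253.84796386]]
```

View pics/wrist8c.png

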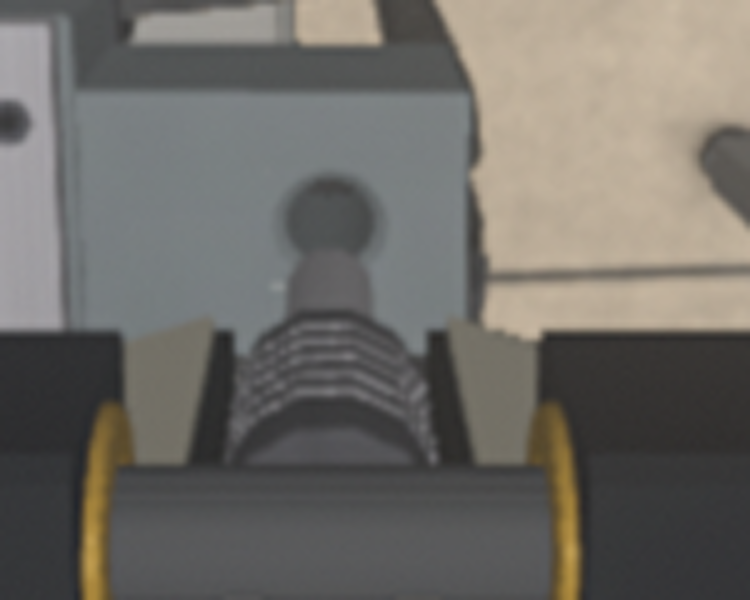

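```bash
python3 - <<'E'
from h import *
from station import r
o=r.get_obs();Rt=Ro.from_euler('xyz',o['tool_rot'],degrees=True).as_matrix()
for dx in (0,-.001,-.002):
  for dz0 in (0,-.002):
    out=[]
    for dz,rad in ((.064,.0045),(.058,.006),(.024,.011),(-.01,.011)):
      a=np.linspace(0,2*np.pi,60)
      P=o['tcp_pos']+np.c_[dx+rad*np.cos(a),rad*np.sin(a),0*a+dz+dz0]@Rt.T
      q=(proj(r.calibration('wrist'),P,o)-[250,160])*5
      out+=[q[:,1].min().round(0),q[:,0].min().round(0),q[:,0].max().round(0)]
    print(dx,dz0,out)
E
```

```text
0 0 [np.float64(221.0), np.float64(301.0), np.float64(361.0), np.float64(223.0), np.float64(290.0), np.float64(372.0), np.float64(264.0), np.float64(244.0), np.float64(420.0), np.float64(370.0), np.float64(226.0), np.float64(439.0)]
0 -0.002 [np.float64(225.0), np.float64(301.0), np.float64(361.0), np.float64(227.0), np.float64(290.0), np.float64(372.0), np.float64(269.0), np.float64(243.0), np.float64(420.0), np.float64(378.0), np.float64(225.0), np.float64(440.0)]
-0.001 0 [np.float64(227.0), np.float64(301.0), np.float64(361.0), np.float64(229.0), np.float64(290.0), np.float64(372.0), np.float64(271.0), np.float64(244.0), np.float64(419.0), np.float64(379.0), np.float64(226.0), np.float64(439.0)]
-0.001 -0.002 [np.float64(231.0), np.float64(301.0), np.float64(361.0), np.float64(233.0), np.float64(290.0), np.float64(372.0), np.float64(277.0), np.float64(243.0), np.float64(420.0), np.float64(387.0), np.float64(225.0), np.float64(440.0)]
-0.002 0 [np.float64(233.0), np.float64(301.0), np.float64(361.0), np.float64(236.0), np.float64(290.0), np.float64(372.0), np.float64(279.0), np.float64(244.0), np.float64(419.0), np.float64(388.0), np.float64(226.0), np.float64(439.0)]
-0.002 -0.002 [np.float64(237.0), np.float64(301.0), np.float64(361.0), np.float64(240.0), np.float64(290.0), np.float64(372.0), np.float64(284.0), np.float64(243.0), np.float64(420.0), np.float64(396.0), np.float64(225.0), np.float64(440.0)]
```

```bash
python3 - <<'E'
from h import *
from station import r
o=r.get_obs();Rt=Ro.from_euler('xyz',o['tool_rot'],degrees=True).as_matrix()
im=cv2.imread('pics/wrist8.png')
S=8;x0,y0=280,190
big=cv2.resize(im[y0:y0+75,x0:x0+75],None,fx=S,fy=S,interpolation=cv2.INTER_CUBIC)
clean=big.copy()
a=np.linspace(0,2*np.pi,80)
def draw(P,col):
    q=(proj(r.calibration('wrist'),P,o)-[x0,y0]+.5)*S
    cv2.polylines(big,[q.astype(np.int32).reshape(-1,1,2)],True,col,1)
for dx,col in ((0,(0,255,0)),(-.003,(0,0,255))):
  for dz,rad in ((.064,.0045),(.024,.011),(-.01,.011)):
    draw(o['tcp_pos']+np.c_[dx+rad*np.cos(a),rad*np.sin(a),0*a+dz]@Rt.T,col)
p=[.51,-.0757,58];c=s2w(p,[.066,-.085,.09])[0]
draw(c+np.c_[.00725*np.cos(a),.00725*np.sin(a),0*a],(255,255,0))
cv2.imwrite('pics/ov8.png',big);cv2.imwrite('pics/ov8b.png',clean)
E
```

```text
(no output)
```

View pics/ov8.png

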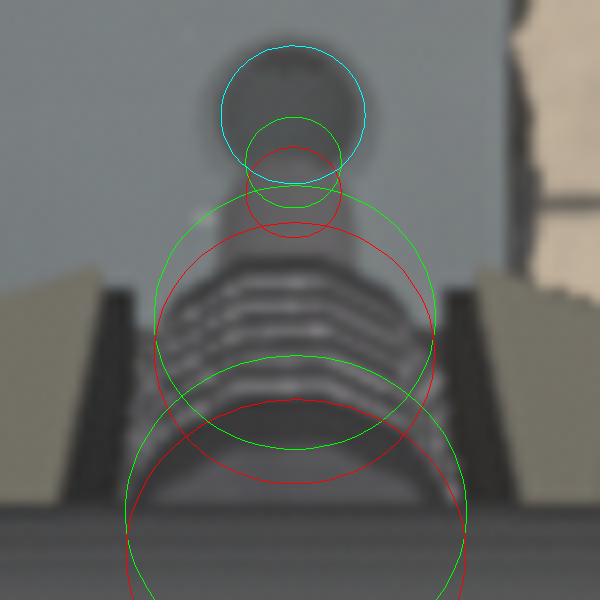

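View pics/ov8b.png

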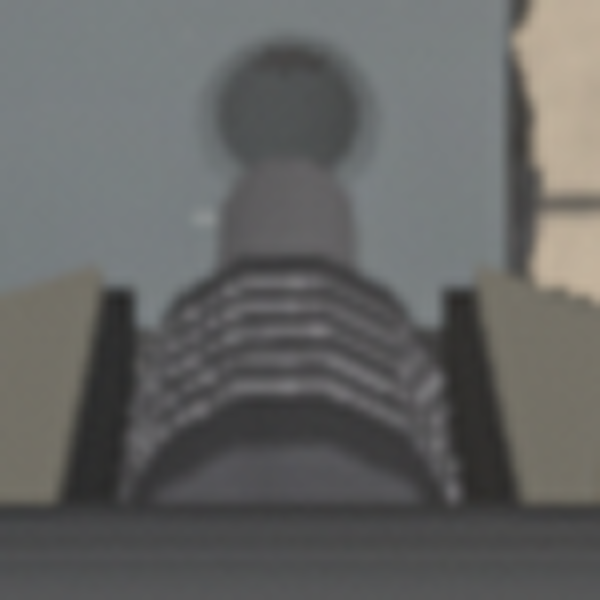

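Request:
step_arm --dp '[[0, 0, 0.15], [0, 0, 0.15], [0, 0, 0], [0, 0, 0], [0, 0, 0]]' --angular '[[0, 0, 0], [0, 0, 0], [0, 0, 0], [0, 0, 0], [0, 0, 0]]' --grip '[0.1, 0.1, 0.1, 0.1, 0.1]'

```text
clock: 8.22
tcp_pos: [0.6169, -0.0648, 0.1573]
tool_rot: [-180.0, 0.0, 58.0]
force: [-0.5, -0.1, -0.1]
opening: 0.0215
```

```bash
cat > ov.py <<'E'
from h import *
from station import r
import sys
n=sys.argv[1]
p=[.51,-.0757,58]
plan(r,s2w(p,[.066,-.085,.158])[0],58,0)
o=r.get_obs();Rt=Ro.from_euler('xyz',o['tool_rot'],degrees=True).as_matrix()
im=r.grab_frame('wrist')[:,:,::-1].copy();cv2.imwrite(f'pics/wrist{n}.png',im)
S=8;x0,y0=280,185
big=cv2.resize(im[y0:y0+75,x0:x0+75],None,fx=S,fy=S,interpolation=cv2.INTER_CUBIC)
a=np.linspace(0,2*np.pi,80)
def draw(P,col):
    q=(proj(r.calibration('wrist'),P,o)-[x0,y0]+.5)*S
    cv2.polylines(big,[q.astype(np.int32).reshape(-1,1,2)],True,col,1)
for dx,col in ((0,(0,255,0)),(-.003,(0,0,255))):
  for dz,rad in ((.064,.0045),):
    draw(o['tcp_pos']+np.c_[dx+rad*np.cos(a),rad*np.sin(a),0*a+dz]@Rt.T,col)
c=s2w(p,[.066,-.085,.09])[0]
draw(c+np.c_[.00725*np.cos(a),.00725*np.sin(a),0*a],(255,255,0))
cv2.imwrite(f'pics/ov{n}.png',big)
E
python3 ov.py 9
```

```text
clock 8.2167 tcp [ 0.6169 -0.0648  0.1573] rot [-1.7999e+02  1.0000e-02  5.8040e+01] F [-0.5 -0.1 -0.1] op 0.0215
q [-20.  31.  32.  98. -19.  57. -14.]
total units(now axes) [ 0.    0.   -0.02]
turn units [-0.    0.    0.01] units in final axes [ 0.    0.   -0.02]
```

View pics/ov9.png

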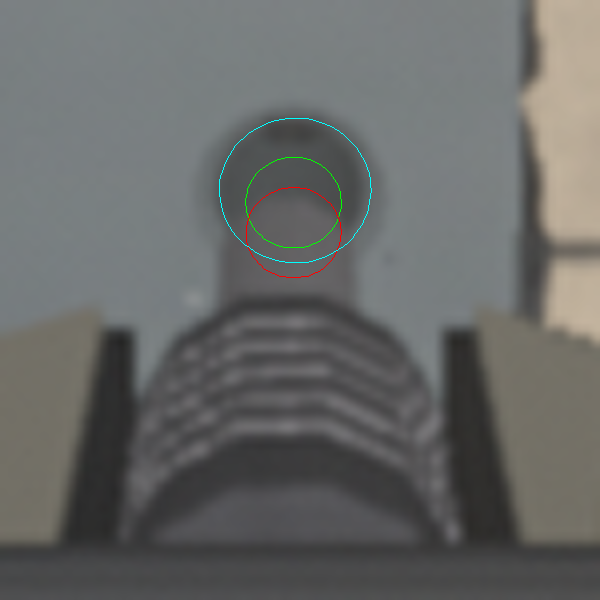

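```bash
python3 - <<'E'
from h import *
from station import r
o=r.get_obs();Rt=Ro.from_euler('xyz',o['tool_rot'],degrees=True).as_matrix()
for P in [(.0095,-.011,.008),(.0095,-.011,-.02),(.0095,-.015,.008),(.0095,-.011,0.0)]:
    print(P,(proj(r.calibration('wrist'),o['tcp_pos']+Rt@np.array(P),o)-[280,185]+.5)*8)
E
```

```text
(0.0095, -0.011, 0.008) [[139.72024545 317.63857967]]
(0.0095, -0.011, -0.02) [[111.39657833 484.07992949]]
(0.0095, -0.015, 0.008) [[ 83.14938534 317.6494665 ]]
(0.0095, -0.011, 0.0) [[132.5964376  359.50096243]]
```

Request:
step_arm --dp '[[0.06, 0, 0], [0, 0, 0], [0, 0, 0], [0, 0, 0]]' --angular '[[0, 0, 0], [0, 0, 0], [0, 0, 0], [0, 0, 0]]' --grip '[0.1, 0.1, 0.1, 0.1]'

```text
clock: 8.6
tcp_pos: [0.6183, -0.0626, 0.1575]
tool_rot: [180.0, -0.0, 58.1]
force: [-0.6, -0.3, -0.2]
opening: 0.0214
```

```bash
python3 ov.py 10
```

```text
clock 8.6 tcp [ 0.6183 -0.0626  0.1575] rot [ 1.7999e+02 -1.0000e-02  5.8050e+01] F [-0.6 -0.3 -0.2] op 0.0214
q [-20.  31.  32.  98. -19.  57. -14.]
total units(now axes) [-0.06  0.   -0.01]
turn units [ 0.   -0.    0.01] units in final axes [-0.06  0.   -0.01]
```

View pics/ov10.png

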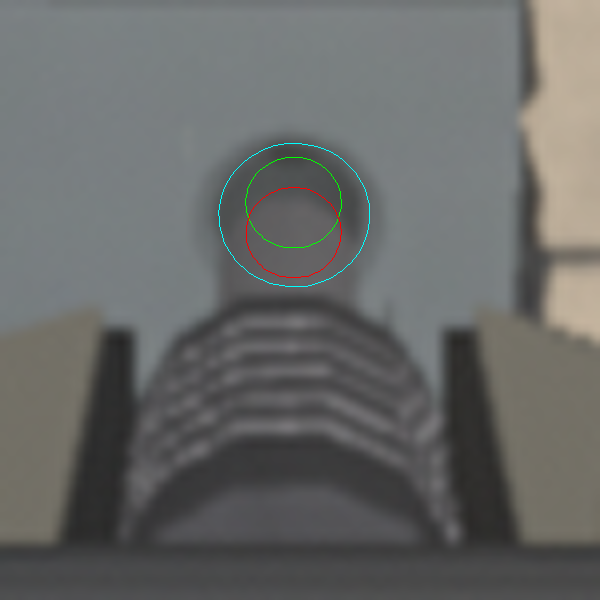

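Request:
step_arm --dp '[[0, 0, 0.1], [0, 0, 0.1], [0, 0, 0.1], [0, 0, 0]]' --angular '[[0, 0, 0], [0, 0, 0], [0, 0, 0], [0, 0, 0]]' --grip '[0.1, 0.1, 0.1, 0.1]'

```text
clock: 8.98
tcp_pos: [0.6176, -0.0625, 0.1443]
tool_rot: [-179.9, 0.0, 58.0]
force: [-0.3, -0.4, -0.3]
opening: 0.0218
```

```bash
python3 ov.py 11; python3 -c "
from station import r;o=r.get_obs();print(o['force'],o['ft_torque'])"
```

```text
clock 8.9833 tcp [ 0.6176 -0.0625  0.1443] rot [-1.7992e+02  4.0000e-02  5.8050e+01] F [-0.3 -0.4 -0.3] op 0.0218
q [-20.  32.  31.  99. -19.  55. -13.]
total units(now axes) [-0.05  0.02 -0.34]
turn units [-0.02  0.01  0.01] units in final axes [-0.05  0.02 -0.34]
[ 0.08122224 -0.25729211 -0.20266297] [-0.1399162   0.13955994  0.01848099]
```

View pics/ov11.png

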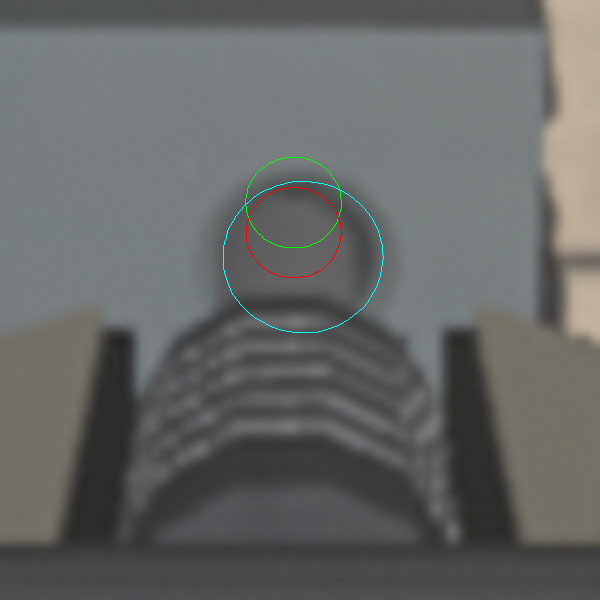

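Request:
step_arm --dp '[[0, 0.02, 0.1], [0, 0, 0.15], [0, 0, 0.15], [0, 0, 0.15], [0, 0, 0.15], [0, 0, 0]]' --angular '[[0, 0, 0], [0, 0, 0], [0, 0, 0], [0, 0, 0], [0, 0, 0], [0, 0, 0]]' --grip '[0.1, 0.1, 0.1, 0.1, 0.1, 0.1]'

```text
clock: 9.53
tcp_pos: [0.618, -0.0635, 0.1158]
tool_rot: [-179.9, 0.1, 58.0]
force: [-2.1, -2.0, -3.3]
opening: 0.0215
```

Request:
step_arm --dp '[[0, 0, 0.1], [0, 0, 0.1], [0, 0, 0.05], [0, 0, 0]]' --angular '[[0, 0, 0], [0, 0, 0], [0, 0, 0], [0, 0, 0]]' --grip '[0.1, 0.1, 0.1, 0.1]'

```text
clock: 9.87
tcp_pos: [0.6183, -0.0638, 0.1069]
tool_rot: [-180.0, 0.1, 58.0]
force: [-2.6, -3.9, -3.6]
opening: 0.0216
```

```bash
python3 ov.py 12; python3 -c "
from station import r;o=r.get_obs();print(o['force'],o['ft_torque'])"
```

```text
clock 9.8667 tcp [ 0.6183 -0.0638  0.1069] rot [-1.7996e+02  6.0000e-02  5.8010e+01] F [-2.6 -3.9 -3.6] op 0.0216
q [-19.  34.  30. 100. -21.  51. -12.]
total units(now axes) [-0.04 -0.01 -1.28]
turn units [-0.01  0.01  0.  ] units in final axes [-0.04 -0.01 -1.28]
[-2.32008232 -4.06376351 -3.43852323] [-1.10164792  0.8052959  -0.03810674]
```

View pics/ov12.png

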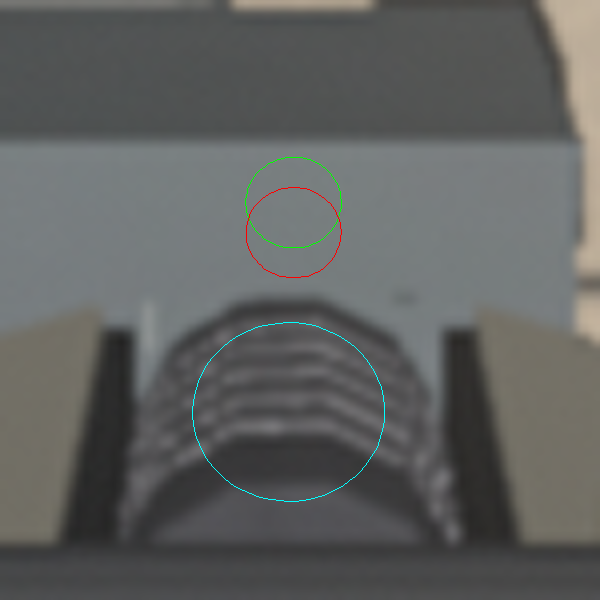

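Request:
step_arm --dp '[[-0.03, 0, 0.05], [0, 0, 0.05], [0, 0, 0.03], [0, 0, 0], [0, 0, 0]]' --angular '[[0, 0, 0], [0, 0, 0], [0, 0, 0], [0, 0, 0], [0, 0, 0]]' --grip '[0.1, 0.1, 0.1, 0.1, 0.1]'

```text
clock: 10.33
tcp_pos: [0.6182, -0.064, 0.1022]
tool_rot: [-180.0, -0.0, 58.1]
force: [-2.5, -1.6, 0.7]
opening: 0.0213
```

Request:
step_arm --dp '[[0, 0, 0.03], [0, 0, 0], [0, 0, 0]]' --angular '[[0, 0, 0], [0, 0, 0], [0, 0, 0]]' --grip '[0.1, 0.1, 0.1]'

```text
clock: 10.58
tcp_pos: [0.6183, -0.0641, 0.1021]
tool_rot: [180.0, -0.0, 58.0]
force: [-7.8, -2.0, 11.8]
opening: 0.0216
```

Request:
step_arm --dp '[[0, 0, 0], [0, 0, 0], [0, 0, 0], [0, 0, 0], [0, 0, 0]]' --angular '[[0, 0, 0], [0, 0, 0], [0, 0, 0], [0, 0, 0], [0, 0, 0]]' --grip '[0.3, 0.45, 0.45, 0.45, 0.45]'

```text
clock: 11.0
tcp_pos: [0.6185, -0.0638, 0.101]
tool_rot: [180.0, -0.0, 58.1]
force: [-0.2, 0.6, -0.1]
opening: 0.0407
```

Request:
step_arm --dp '[[0, 0, -0.2], [0, 0, -0.5], [0, 0, -0.7], [0, 0, -0.8], [0, 0, -0.8], [0, 0, -0.4], [0, 0, 0], [0, 0, 0]]' --angular '[[0, 0, 0], [0, 0, 0], [0, 0, 0], [0, 0, 0], [0, 0, 0], [0, 0, 0], [0, 0, 0], [0, 0, 0]]' --grip '[0.45, 0.45, 0.45, 0.45, 0.45, 0.45, 0.45, 0.45]'

```text
clock: 11.67
tcp_pos: [0.6188, -0.0642, 0.2385]
tool_rot: [179.9, -0.1, 58.0]
force: [0.1, 0.2, -0.2]
opening: 0.0411
```

```bash
python3 - <<'E'
from h import *
from station import r
p=[.51,-.0757,58]
plan(r,s2w(p,[-.095,0,.2])[0],58,0)
o=r.get_obs()
im=r.grab_frame('wrist')[:,:,::-1].copy();cv2.imwrite('pics/wrist13.png',im)
L=np.array([(66,-85,90),(66,-85,124),(20,-25,102),(20,25,102)])/1e3
print(proj(r.calibration('wrist'),s2w(p,L),o).round(1).tolist())
im=r.grab_frame('scene')[:,:,::-1].copy();cv2.imwrite('pics/scene13c.png',cv2.resize(im[120:220,260:410],None,fx=5,fy=5,interpolation=cv2.INTER_CUBIC))
E
```

```text
clock 11.6667 tcp [ 0.6188 -0.0642  0.2385] rot [ 1.7988e+02 -9.0000e-02  5.8040e+01] F [ 0.1  0.2 -0.2] op 0.0411
q [-22.  27.  34.  92. -16.  66. -16.]
total units(now axes) [-4.06 -2.16  0.95]
turn units [ 0.02 -0.02  0.01] units in final axes [-4.06 -2.16  0.96]
[[314.6, 186.2], [314.5, 194.6], [256.3, 232.4], [207.7, 232.4]]
```

View pics/wrist13.png

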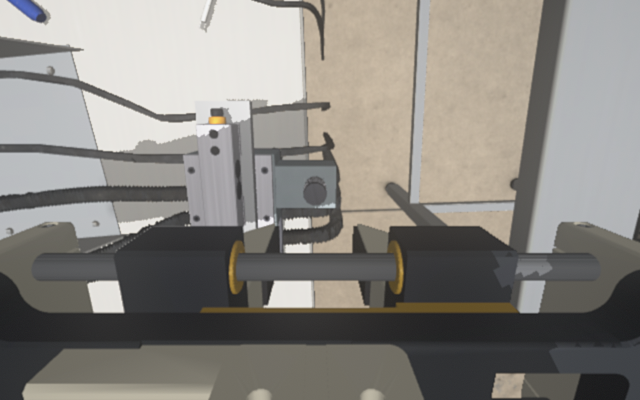

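View pics/scene13c.png

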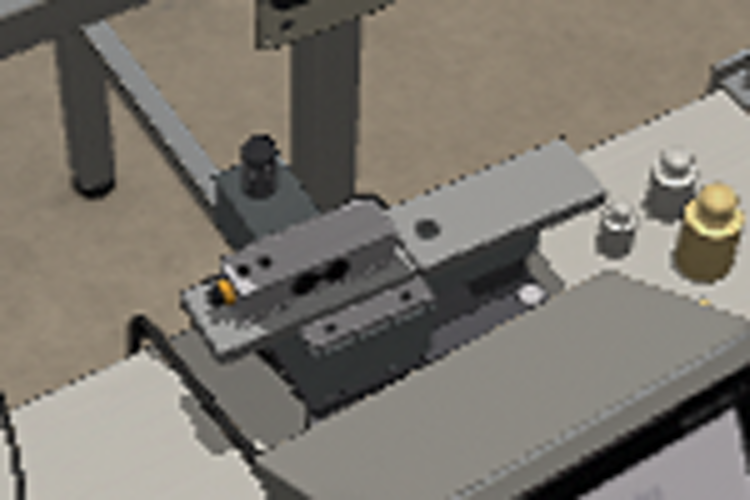

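Request:
step_arm --dp '[[-0.4, -0.2, 0], [-0.7, -0.4, 0], [-0.8, -0.4, 0], [-0.8, -0.4, 0], [-0.8, -0.4, 0], [-0.5, -0.36, 0], [-0.06, 0, 0.3], [0, 0, 0.3], [0, 0, 0.3], [0, 0, 0], [0, 0, 0]]' --angular '[[0, 0, 0], [0, 0, 0], [0, 0, 0], [0, 0, 0], [0, 0, 0], [0, 0, 0], [0, 0, 0], [0, 0, 0], [0, 0, 0], [0, 0, 0], [0, 0, 0]]' --grip '[0.75, 0.75, 0.75, 0.75, 0.75, 0.75, 0.75, 0.75, 0.75, 0.75, 0.75]'

```text
clock: 12.68
tcp_pos: [0.458, -0.156, 0.2001]
tool_rot: [-179.9, 0.1, 58.0]
force: [0.5, -1.2, -0.1]
opening: 0.0687
```

```bash
python3 - <<'E'
from h import *
from station import r
p=[.51,-.0757,58]
plan(r,s2w(p,[-.095,0,.085])[0],58,0)
o=r.get_obs()
im=r.grab_frame('wrist')[:,:,::-1].copy();cv2.imwrite('pics/wrist14.png',im)
L=np.array([(66,-85,124),(20,-25,102),(20,25,102),(-60,-25,102),(-60,25,102),(-40,-25,102),(-40,25,102)])/1e3
print(proj(r.calibration('wrist'),s2w(p,L),o).round(1).tolist())
E
```

```text
clock 12.6833 tcp [ 0.458  -0.156   0.2001] rot [-1.7986e+02  8.0000e-02  5.8030e+01] F [ 0.5 -1.2 -0.1] op 0.0687
q [-17.  15.  37. 114. -11.  54.  -7.]
total units(now axes) [0.02 0.05 2.88]
turn units [-0.03  0.02  0.01] units in final axes [0.02 0.04 2.88]
[[449.3, -31.9], [351.3, 51.8], [285.9, 51.8], [348.3, 156.5], [288.3, 156.4], [349.0, 132.0], [287.7, 131.9]]
```

View pics/wrist14.png

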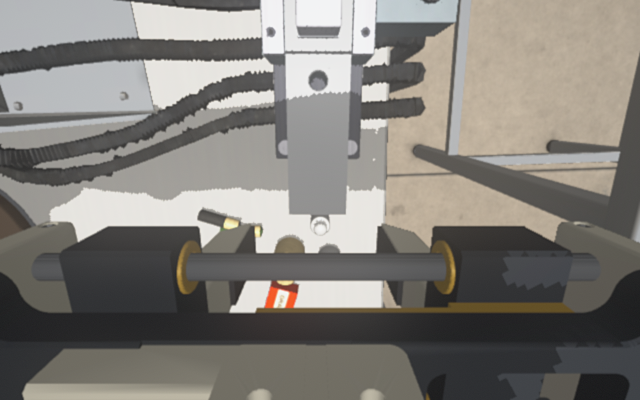

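Request:
step_arm --dp '[[0.02, 0.04, 0.4], [0, 0, 0.7], [0, 0, 0.6], [0, 0, 0.3], [0, 0, 0], [0, 0, 0], [0, 0, 0]]' --angular '[[-0.02, 0.01, 0], [0, 0, 0], [0, 0, 0], [0, 0, 0], [0, 0, 0], [0, 0, 0], [0, 0, 0]]' --grip '[0.75, 0.75, 0.75, 0.75, 0.75, 0.75, 0.75]'

```text
clock: 13.32
tcp_pos: [0.4617, -0.1567, 0.1221]
tool_rot: [179.8, -0.1, 58.0]
force: [0.4, 0.3, -0.6]
opening: 0.069
```

```bash
python3 - <<'E'
from h import *
from station import r
p=[.51,-.0757,58]
plan(r,s2w(p,[-.095,0,.085])[0],58,0)
o=r.get_obs()
im=r.grab_frame('wrist')[:,:,::-1].copy();cv2.imwrite('pics/wrist15.png',im)
L=np.array([(20,-25,102),(20,25,102),(-60,-25,102),(-60,25,102),(-40,-25,102),(-40,25,102)])/1e3
print(proj(r.calibration('wrist'),s2w(p,L),o).round(1).tolist())
im=r.grab_frame('scene')[:,:,::-1].copy();cv2.imwrite('pics/scene15c.png',cv2.resize(im[120:220,300:450],None,fx=5,fy=5,interpolation=cv2.INTER_CUBIC))
E
```

```text
clock 13.3167 tcp [ 0.4617 -0.1567  0.1221] rot [ 1.7982e+02 -8.0000e-02  5.8040e+01] F [ 0.4  0.3 -0.6] op 0.069
q [-13.  22.  34. 119. -17.  44.  -1.]
total units(now axes) [-0.02 -0.05  0.93]
turn units [ 0.04 -0.02  0.01] units in final axes [-0.02 -0.05  0.93]
[[361.3, 24.2], [264.1, 24.1], [355.8, 176.9], [270.1, 176.9], [357.1, 142.2], [268.7, 142.2]]
```

View pics/wrist15.png

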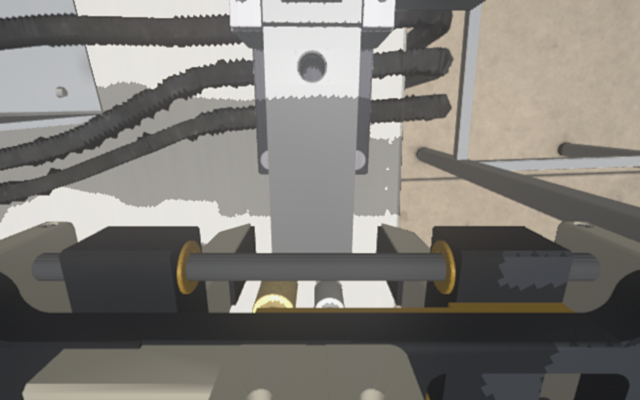

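View pics/scene15c.png

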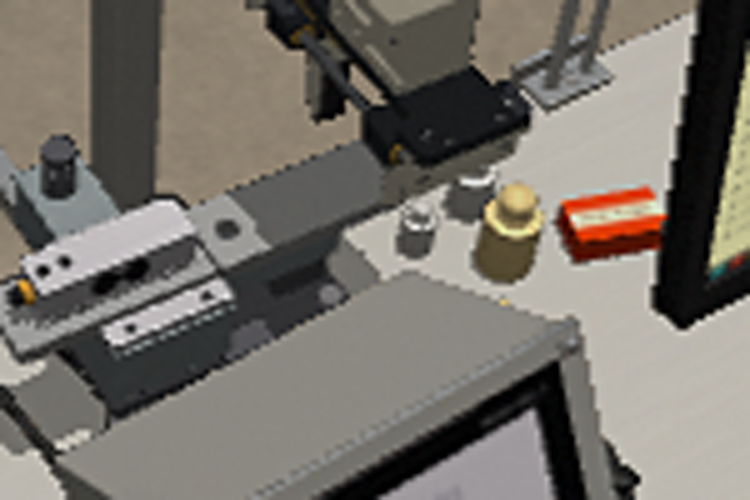

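Request:
step_arm --dp '[[-0.02, -0.05, 0.2], [0, 0, 0.25], [0, 0, 0.25], [0, 0, 0.2], [0, 0, 0], [0, 0, 0], [0, 0, 0]]' --angular '[[0.03, -0.02, 0], [0, 0, 0], [0, 0, 0], [0, 0, 0], [0, 0, 0], [0, 0, 0], [0, 0, 0]]' --grip '[0.75, 0.75, 0.75, 0.75, 0.75, 0.75, 0.75]'

```text
clock: 14.0
tcp_pos: [0.4587, -0.1562, 0.085]
tool_rot: [-179.9, 0.1, 58.0]
force: [-0.1, 0.3, -0.2]
opening: 0.0689
```

```bash
python3 - <<'E'
from h import *
from station import r
p=[.51,-.0757,58]
plan(r,s2w(p,[-.095,0,.085])[0],58,0)
o=r.get_obs()
im=r.grab_frame('wrist')[:,:,::-1].copy();cv2.imwrite('pics/wrist16.png',im)
E
```

```text
clock 14.0 tcp [ 0.4587 -0.1562  0.085 ] rot [-1.7994e+02  6.0000e-02  5.8030e+01] F [-0.1  0.3 -0.2] op 0.0689
q [-11.  25.  31. 121. -21.  39.   2.]
total units(now axes) [ 0.01  0.02 -0.  ]
turn units [-0.01  0.01  0.01] units in final axes [ 0.01  0.02 -0.  ]
```

View pics/wrist16.png

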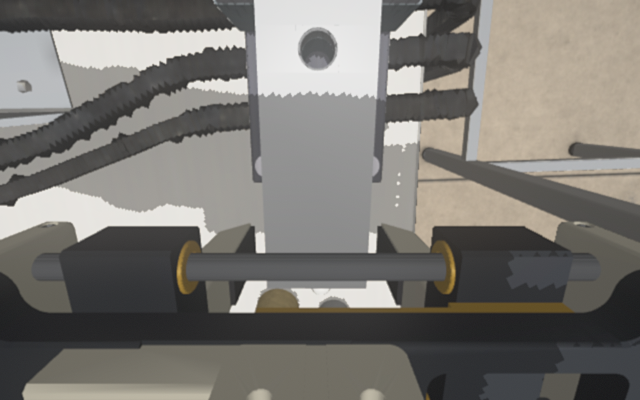

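Request:
step_arm --dp '[[0, 0, 0], [0, 0, 0], [0, 0, 0], [0, 0, 0], [0, 0, 0], [0, 0, 0], [0, 0, 0]]' --angular '[[0, 0, 0], [0, 0, 0], [0, 0, 0], [0, 0, 0], [0, 0, 0], [0, 0, 0], [0, 0, 0]]' --grip '[0.65, 0.55, 0.45, 0.4, 0.4, 0.4, 0.4]' --newtons 35

```text
clock: 14.63
tcp_pos: [0.4589, -0.156, 0.0853]
tool_rot: [-180.0, 0.0, 58.0]
force: [-0.7, 0.6, 4.4]
opening: 0.0497
```

```bash
cat > ln.py <<'E'
from h import *
from station import r
import sys
n=sys.argv[1]
o=r.get_obs();print(o['clock'],o['tcp_pos'].round(4),o['tool_rot'].round(2),o['force'].round(1),o['ft_torque'].round(2),o['opening'])
p=[.51,-.0757,58]; print('stand coords tcp',w2s(p,o['tcp_pos']).round(4))
for k in ('wrist','scene','top'):
    im=r.grab_frame(k)[:,:,::-1].copy();cv2.imwrite(f'pics/{k}{n}.png',im)
    if k=='scene': cv2.imwrite(f'pics/scene{n}c.png',cv2.resize(im[120:220,250:400],None,fx=5,fy=5,interpolation=cv2.INTER_CUBIC))
    if k=='wrist': cv2.imwrite(f'pics/wrist{n}c.png',cv2.resize(im[0:150,215:415],None,fx=4,fy=4,interpolation=cv2.INTER_CUBIC))
E
python3 ln.py 17
```

```text
14.6333 [ 0.4589 -0.156   0.0853] [-1.7997e+02  3.0000e-02  5.8040e+01] [-0.7  0.6  4.4] [-0.04  0.2  -0.09] 0.04971142795689263
stand coords tcp [[-0.0952  0.0007  0.0853]]
```

View pics/wrist17.png

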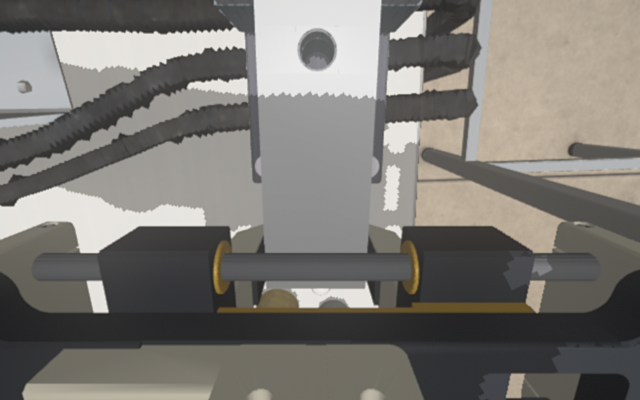

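Request:
step_arm --dp '[[0.05, 0, 0], [0.1, 0, 0], [0.15, 0, 0], [0.2, 0, 0], [0.2, 0, 0], [0.2, 0, 0], [0.1, 0, 0], [0, 0, 0], [0, 0, 0]]' --angular '[[0, 0, 0], [0, 0, 0], [0, 0, 0], [0, 0, 0], [0, 0, 0], [0, 0, 0], [0, 0, 0], [0, 0, 0], [0, 0, 0]]' --grip '[0.4, 0.4, 0.4, 0.4, 0.4, 0.4, 0.4, 0.4, 0.4]'

```text
clock: 15.53
tcp_pos: [0.4801, -0.1228, 0.0853]
tool_rot: [180.0, 0.1, 58.0]
force: [-1.8, -2.1, 4.7]
opening: 0.0495
```

```bash
python3 ln.py 18
```

```text
15.5333 [ 0.4801 -0.1228  0.0853] [1.800e+02 8.000e-02 5.802e+01] [-1.8 -2.1  4.7] [-0.52  0.34 -0.06] 0.049454038453842296
stand coords tcp [[-0.0558  0.0004  0.0853]]
```

View pics/scene18c.png

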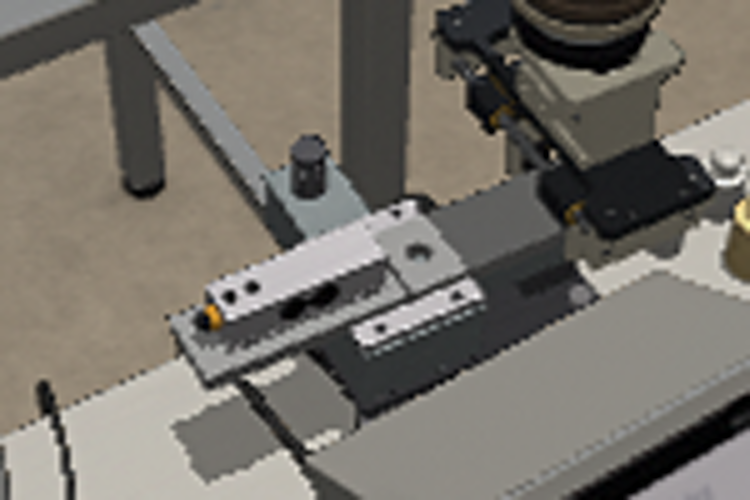

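View pics/wrist18.png

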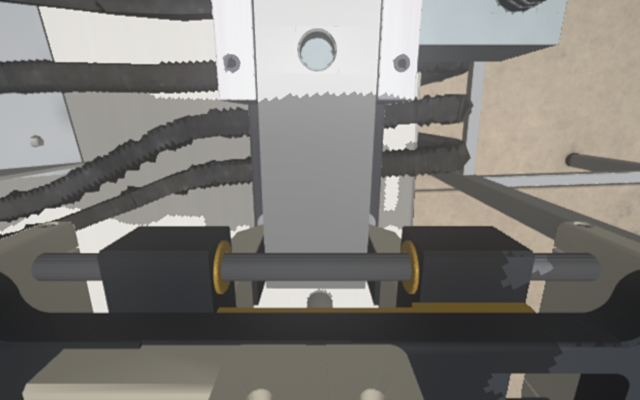

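Request:
step_arm --dp '[[0.05, 0, 0], [0.1, 0, 0], [0.2, 0, 0], [0.2, 0, 0], [0.2, 0, 0], [0.1, 0, 0], [0.05, 0, 0], [0, 0, 0], [0, 0, 0], [0, 0, 0]]' --angular '[[0, 0, 0], [0, 0, 0], [0, 0, 0], [0, 0, 0], [0, 0, 0], [0, 0, 0], [0, 0, 0], [0, 0, 0], [0, 0, 0], [0, 0, 0]]' --grip '[0.4, 0.4, 0.4, 0.4, 0.4, 0.4, 0.4, 0.4, 0.4, 0.4]'

```text
clock: 16.52
tcp_pos: [0.4987, -0.093, 0.0853]
tool_rot: [-180.0, 0.1, 58.0]
force: [-2.4, -4.0, 6.5]
opening: 0.0498
```

```bash
python3 ln.py 19; python3 - <<'E'
import cv2
im=cv2.imread('pics/top19.png')[150:250,300:420];cv2.imwrite('pics/top19c.png',cv2.resize(im,None,fx=6,fy=6,interpolation=cv2.INTER_CUBIC))
E
```

```text
16.5167 [ 0.4987 -0.093   0.0853] [-1.7999e+02  1.2000e-01  5.7980e+01] [-2.4 -4.   6.5] [-1.03  0.69  0.02] 0.04982458718544407
stand coords tcp [[-0.0207  0.0004  0.0853]]
```

View pics/scene19c.png

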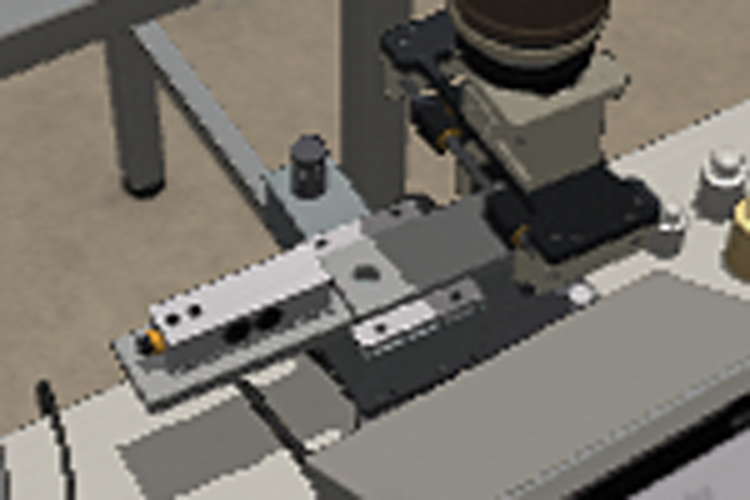

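View pics/wrist19.png

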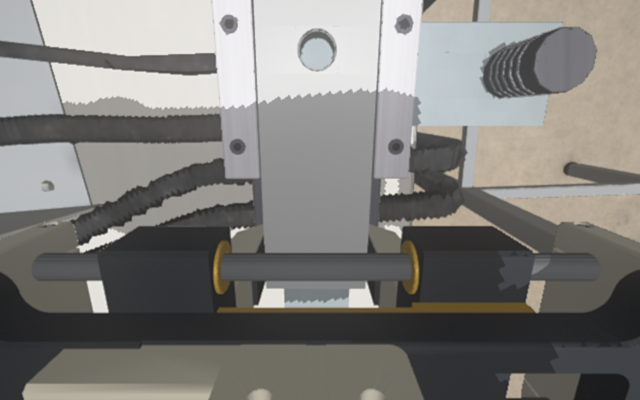

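View pics/top19c.png

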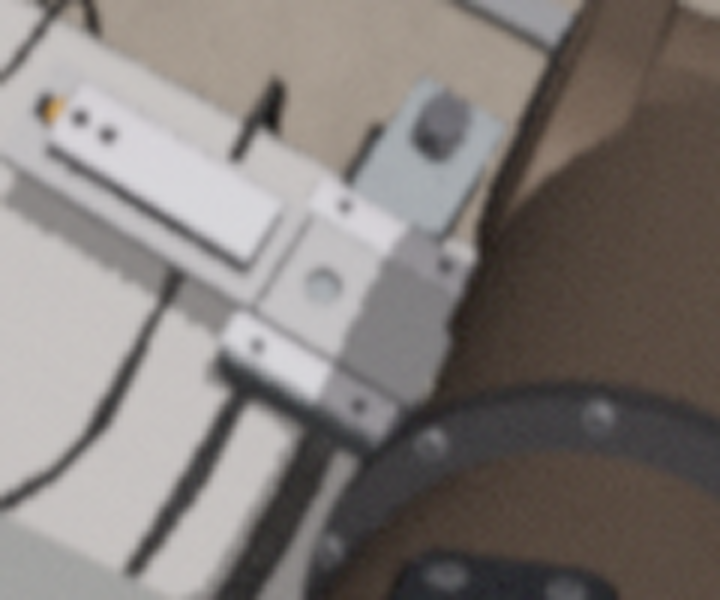

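Request:
step_arm --dp '[[0.05, 0, 0], [0.05, 0, 0], [0.04, 0, 0], [0, 0, 0], [0, 0, 0], [0, 0, 0], [0, 0, 0]]' --angular '[[0, 0, 0], [0, 0, 0], [0, 0, 0], [0, 0, 0], [0, 0, 0], [0, 0, 0], [0, 0, 0]]' --grip '[0.4, 0.4, 0.4, 0.4, 0.4, 0.4, 0.4]'

```text
clock: 17.25
tcp_pos: [0.5013, -0.0888, 0.0853]
tool_rot: [-180.0, 0.1, 57.9]
force: [-4.5, -6.6, 8.2]
opening: 0.0499
```

```bash
python3 ln.py 20; python3 - <<'E'
import cv2
im=cv2.imread('pics/top20.png')[170:220,320:385];cv2.imwrite('pics/top20c.png',cv2.resize(im,None,fx=12,fy=12,interpolation=cv2.INTER_CUBIC))
im=cv2.imread('pics/scene20.png')[150:210,280:360];cv2.imwrite('pics/scene20d.png',cv2.resize(im,None,fx=10,fy=10,interpolation=cv2.INTER_CUBIC))
E
```

```text
17.25 [ 0.5013 -0.0888  0.0853] [-1.7998e+02  1.5000e-01  5.7940e+01] [-4.5 -6.6  8.2] [-1.36  0.92  0.01] 0.04986471268691005
stand coords tcp [[-0.0157  0.0004  0.0853]]
```

View pics/scene20d.png

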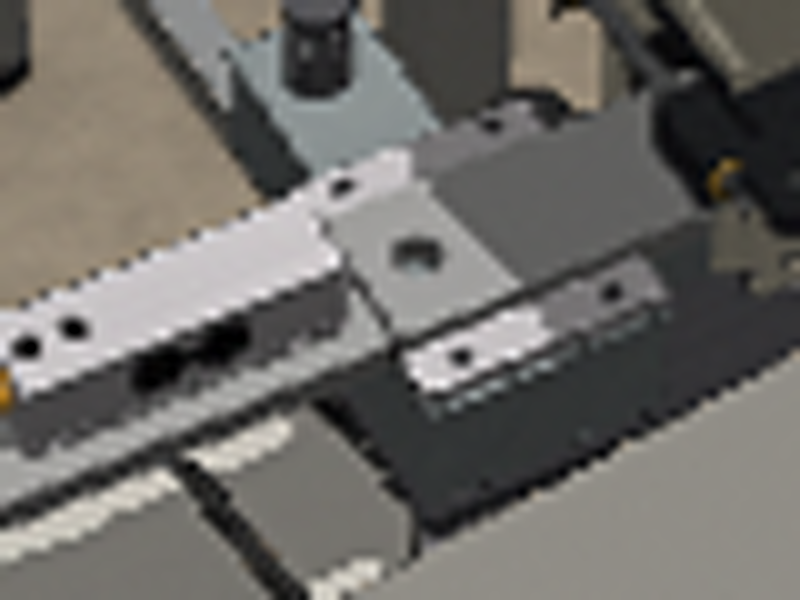

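View pics/top20c.png

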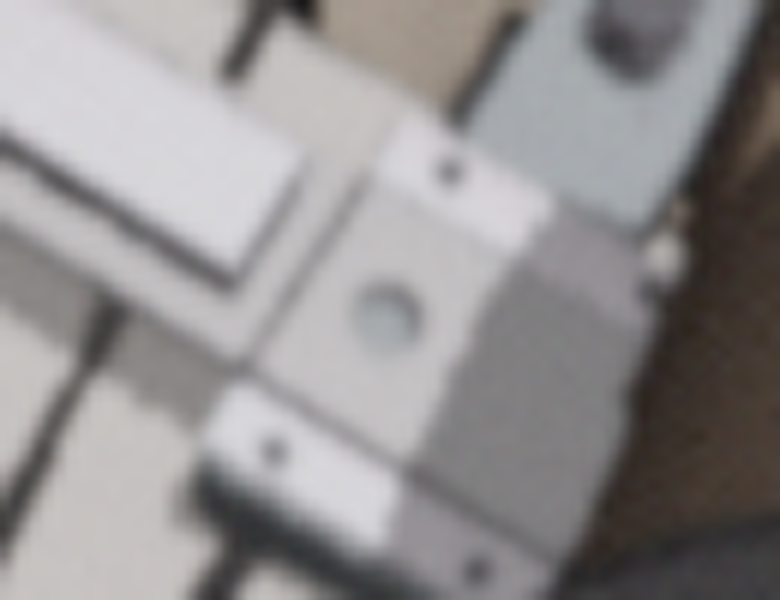

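View pics/wrist20.png

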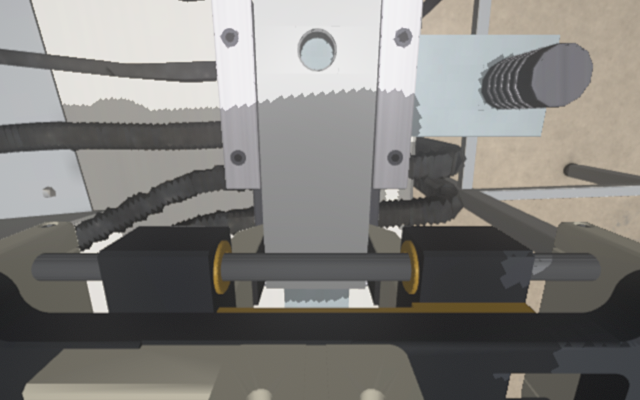

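```bash
python3 - <<'E'
import cv2,numpy as np
for n in (16,17,18,19,20):
    g=cv2.cvtColor(cv2.imread(f'pics/wrist{n}.png'),6)[22:80,290:345]
    g=cv2.resize(g,None,fx=4,fy=4,interpolation=cv2.INTER_CUBIC)
    c=cv2.HoughCircles(g,cv2.HOUGH_GRADIENT,1.2,100,param1=120,param2=20,minRadius=50,maxRadius=100)
    print(n,None if c is None else c[0][0]/4)
    e=cv2.imread(f'pics/wrist{n}.png')[282:296,300:312].mean(2).mean(1).round(0);print(e)
E
```

```text
16 [25.050001 26.85     22.43    ]
[135. 136. 135. 134. 132. 140. 182. 225. 229. 228. 228. 228. 228. 228.]
17 [26.85 25.95 19.76]
[134. 135. 134. 133. 132. 136. 177. 226. 229. 228. 228. 227. 228. 228.]
18 [24.45     27.750002 22.37    ]
[134. 135. 134. 133. 131. 136. 178. 226. 229. 227. 225. 216. 208. 203.]
19 [29.550001 27.750002 22.43    ]
[133. 134. 133. 133. 133. 133. 130. 124. 122. 123. 123. 123. 123. 123.]
20 [25.050001 27.750002 21.95    ]
[133. 134. 133. 133. 133. 133. 130. 125. 123. 123. 123. 122. 122. 122.]
```

Request:
step_arm --dp '[[0.015, 0, 0], [0, 0, 0], [0, 0, 0], [0, 0, 0], [0, 0, 0], [0, 0, 0], [0, 0, 0], [0, 0, 0]]' --angular '[[0, 0, 0], [0, 0, 0], [0, 0, 0], [0, 0, 0], [0, 0, 0], [0, 0, 0], [0, 0, 0], [0, 0, 0]]' --grip '[0.4, 0.4, 0.4, 0.4, 0.4, 0.4, 0.4, 0.4]'

```text
clock: 18.07
tcp_pos: [0.5015, -0.0885, 0.0852]
tool_rot: [-180.0, 0.2, 57.9]
force: [-4.5, -7.0, 7.6]
opening: 0.0497
```

```bash
python3 ln.py 21; python3 - <<'E'
from h import *
from station import r
p=[.51,-.0757,58]
im=cv2.imread('pics/top21.png');c=r.calibration('top')
# unwarp plate-top plane in stand coords: x 60..140, y -50..50 at 6 px/mm; use z=.1
out={}
for k in('top','scene'):
    im=cv2.imread(f'pics/{k}21.png');c=r.calibration(k)
    def rect(z):
        L=np.array([(.06,-.05,z),(.14,-.05,z),(.14,.05,z),(.06,.05,z)])
        q=proj(c,s2w(p,L)).astype(np.float32)
        H=cv2.getPerspectiveTransform(q,np.float32([[0,0],[480,0],[480,600],[0,600]]))
        return cv2.warpPerspective(im,H,(480,600),flags=cv2.INTER_CUBIC)
    a=rect(.102);b=rect(.098)
    # strips: line band rows for plate (y -24..24) from a, cheeks from b
    m=b.copy();m[156:444]=a[156:444]; m[:, 240]=(0,0,255) if False else m[:,240]
    cv2.imwrite(f'pics/rect_{k}.png',m)
    g=m.mean(2)
    def s(y0,y1): return g[int((y0+50)*6):int((y1+50)*6)].mean(0)
    pl=s(14,24) if k=='scene' else s(-24,-14)
    for nm,(y0,y1) in dict(lineA=(-23,-17),lineB=(17,23),chA=(-42,-30),chB=(30,42)).items():
        v=s(y0,y1)
        if nm[0]=='l': i=np.argmin(v[180:300])+180
        else: i=np.argmax(np.abs(np.gradient(cv2.GaussianBlur(v.reshape(1,-1),(0,0),3)[0]))[180:300])+180
        print(k,nm,60+i/6)
E
```

```text
18.0667 [ 0.5015 -0.0885  0.0852] [-1.7998e+02  1.7000e-01  5.7930e+01] [-4.5 -7.   7.6] [-1.58  0.96  0.02] 0.04974026146582625
stand coords tcp [[-0.0154  0.0004  0.0852]]
top lineA 99.33333333333334
top lineB 99.5
top chA 98.66666666666666
top chB 100.0
scene lineA 97.83333333333334
scene lineB 100.33333333333334
scene chA 90.0
scene chB 100.16666666666666
```

View pics/rect_top.png

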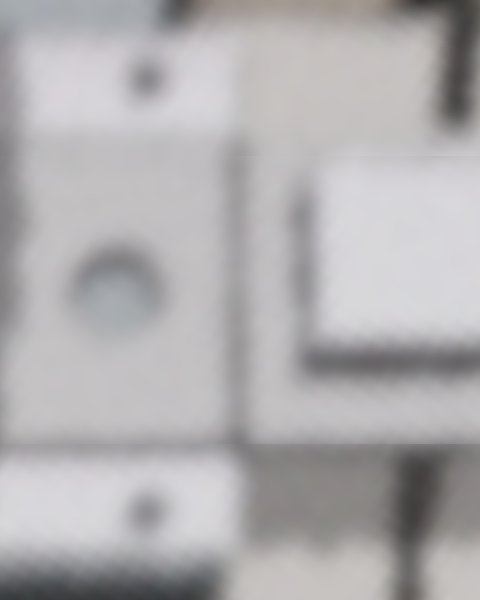

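View pics/rect_scene.png

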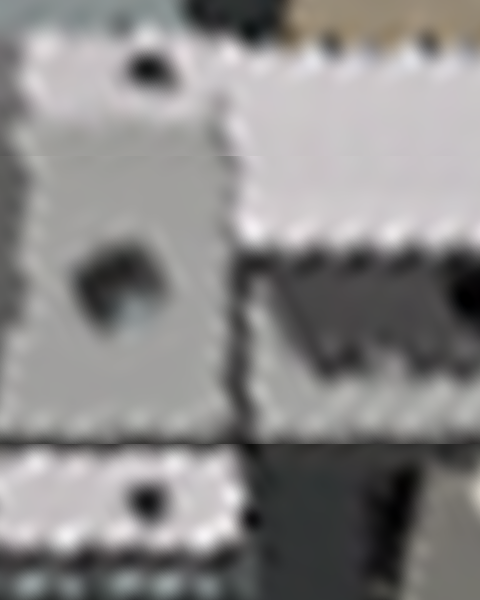

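```bash
python3 -c "
from station import r
print(r.finish_job());o=r.get_obs();print(o['clock'],o['tcp_pos'],o['force'],o['opening'])"
```

```text
the job is handed in; nothing more can be done
None
the job is handed in; nothing more can be done
```

The stop pin is standing home in the parking bore. The plate is slid out with its line at the stand's outer edge, and the gripper is still holding its tail. I handed the job in at about 18 s; it gave no verdict.

- **Pin:** It was lifted clear of the plate and lowered into the bore. My dead-reckoned position over the bore looked about 2.5 mm off in the wrist camera, so I moved the pin outward by that much before lowering. Light sideways force on the way in showed this was about 1 mm too far, so I eased back. Contact (12 N upward) came with the shoulder at the bore's mouth, at the 90 mm height expected. After release the pin stood upright with its grip on the lug in the pictures.
- **Slide:** The arm's readings gave 79.8 mm of travel against the 80 mm wanted. The wrist pictures showed no slip between plate and jaws up to the last 0.3 mm nudge. The top picture put the line at x = 99.3 to 99.5 mm and the two guide-cheek ends at 98.7 and 100.0 mm. The scene picture agreed on the side nearest that camera (line 100.3, cheek end 100.2 mm). On its far side the cheek end was hidden by the load cell, so that reading is no use. I judge it flush to within about half a millimetre.
- **Hold:** The grip is 35 N, with the jaws at 49.7 mm on the 50 mm plate. About 8 N of steady force remains both upward and back along the slide. The tool is tilted about 0.2 degrees, and I did not check the plate's own tilt separately.
- **Other things:** I planned the path to stay clear of the weights, jar and screwdriver and felt no unexpected contact. I did not measure their positions again at the end.

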